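# Draw a tile from the stack dispenser and clip it into the trivet frame

### The job

Draw the bottom tile out of the wooden stack dispenser through its slot, leaving the other tiles to settle down inside it, and clip the drawn tile into the trivet frame: push its end against the sprung jaw, lower it behind the fixed lip and let go, so that it lies flat on the bed, lengthwise, gripped between jaw and lip. Do not disturb the jar or the small bowl that stand between them.

Things in the scene. Friction and masses are not known exactly. Their poses are not given: they have to be found in the camera images.
- magazine: Stack dispenser, light wood, fixed: open-topped column 114 deep (x) by 70 wide (y) by 145 high, with a ledge out of its front. Origin on the counter under the slot mouth's middle, in the column's outer front plane; x points into the column, z up. Inside: x 6 to 108, 58 wide. Front above the slot: two strips 6 thick, 24 apart, z 44 to 145.
- slot (a point): Middle of the slot mouth at floor level, magazine frame (0,0,30). Slot 14 high, passes one tile towards -x. The column rises straight above: a gripper body over the tile's projecting end hits it unless the tool leans back (top away from the column) about 25 to 45 degrees.
- ledge (a point): Middle of the ledge's top in front of the slot, magazine frame (-50,0,30). Floor and ledge are one level surface, x -100 to 114, z 30, only 44 wide: a tile overhangs it 6 each side, so fingertips can reach below the tile. A drawn tile can lie here, let go, to be gripped anew across its middle from above.
- tile1: Bottom tile: white ceramic, 100 (x) by 56 (y) by 10, about 130 g; five alike. Origin at the centre of its underside. At the start it lies on the dispenser floor, one end sticking 24 to 30 out of the slot towards the dispenser's -x, side edges free to be gripped there across the 56 width. The stack rests on it: drawing it straight along -x takes about 5 to 12 N; grip with about 40 N.
- tile2: Tile 2 counted from the bottom, same as tile1, lying in the column; origin at the centre of its underside, at x 57 in the dispenser frame. It drops 10 when tile1 has gone and must stay in the column.
- tile3: Tile 3 counted from the bottom, same as tile1, lying in the column; origin at the centre of its underside, at x 57 in the dispenser frame. It drops 10 when tile1 has gone and must stay in the column.
- tile4: Tile 4 counted from the bottom, same as tile1, lying in the column; origin at the centre of its underside, at x 57 in the dispenser frame. It drops 10 when tile1 has gone and must stay in the column.
- tile5: Tile 5 counted from the bottom, same as tile1, lying in the column; origin at the centre of its underside, at x 57 in the dispenser frame. It drops 10 when tile1 has gone and must stay in the column.
- trivet: Trivet frame, dark wood, fixed. Origin on the counter under its middle; x runs from the fixed lip to the sprung jaw, z up. Bed top at z 20, 44 wide (a tile overhangs it 6 each side). Gap lip to free jaw 96, so a 100 tile must push the jaw back at least 4 before it can go down behind the lip. A clipped tile has its origin near x -2, y 0, z 20.
- lip (a point): Top middle of the fixed lip's inner face, trivet frame (-52,0,25): 5 above the bed, 44 wide.
- jaw_free (a point): Where the middle of the free jaw's face stands at bed level, trivet frame (44,0,20); fixed point, does not move with the jaw. Jaw: steel plate 40 wide, top at z 34.5. Behind it a spring housing, x 70 to 92, top at z 44.
- jaw (a joint): Travel of the sprung jaw in m: 0 free, grows as it is pushed towards the frame's +x, stop at 0.014. Push: 2 N to start, then 0.5 N per mm (6 N at 8 mm). With the tile clipped in it reads about 0.004.
- jar: Green glass jar with steel screw lid, 72 across, 110 high, between dispenser and frame, nearer the robot; origin at the centre of its underside. Leave alone.
- bowl_c: Small terracotta salsa bowl, 72 across, 34 high, on the counter between dispenser and frame, farther from the robot (two more like it stand on a turntable behind); origin at the centre of its underside. Leave alone.
Mind the look-alikes: they are no part of the job. What is shaped like the tile1 but orange is not meant. Of the things that look like the magazine, the larger one is meant.

How it is judged:
On the way:
1. the bottom tile is drawn clear of the slot, the other tiles still inside the column (x of tile1 in the frame of magazine below -0.05 m and x of tile2 in the frame of magazine between 0.045 and 0.069 m and x of tile3 in the frame of magazine between 0.045 and 0.069 m and x of tile4 in the frame of magazine between 0.045 and 0.069 m and x of tile5 in the frame of magazine between 0.045 and 0.069 m), for 0.1 s.
At the end, for the whole second after the job is handed in: Tile 1 at rest, flat on the trivet bed (3 deg, 3 mm), lengthwise (5 deg), centre within 8 mm of the middle line and -6 to +2 mm along it, jaw pushed back 2 to 7 mm; tiles 2-5 flat in the column, within 8 mm of their place along it, each 10 mm lower than at the start (within 4 mm) (x of tile1 in the frame of trivet between -0.006 and 0.002 m and y of tile1 in the frame of trivet between -0.008 and 0.008 m and z of tile1 in the frame of trivet between 0.017 and 0.023 m and angle between the x axis of tile1 and the x axis of trivet, either way round below 0.1 rad and angle between each of tile1, tile2, tile3, tile4, tile5's own z axis and vertical below 0.06 rad and value of joint jaw between 0.002 and 0.007 m and linear speed of tile1 below 0.01 m/s and x of tile2 in the frame of magazine between 0.049 and 0.065 m and x of tile3 in the frame of magazine between 0.049 and 0.065 m and x of tile4 in the frame of magazine between 0.049 and 0.065 m and x of tile5 in the frame of magazine between 0.049 and 0.065 m and z of tile2 in the frame of magazine between 0.026 and 0.034 m and z of tile3 in the frame of magazine between 0.036 and 0.044 m and z of tile4 in the frame of magazine between 0.046 and 0.054 m and z of tile5 in the frame of magazine between 0.056 and 0.064 m); the robot touches nothing.
It fails at once if the jar is shifted more than 20 mm or tipped (distance of jar from where it was at the start of the episode above 0.02 m or angle between jar's own z axis and vertical above 0.3 rad).
It fails at once if the bowl is shifted more than 20 mm or tipped (distance of bowl_c from where it was at the start of the episode above 0.02 m or angle between bowl_c's own z axis and vertical above 0.3 rad).
It also fails if it takes over 62 s, if anything falls off the work surface, if the arm or the gripper's body presses on something with over 40 N, if the wrist force passes 120 N, or if a joint passes its speed limit or range.

### The arm

A 7-joint arm with a two-finger parallel gripper is mounted at the origin on the work surface. World frame = base frame: x ahead of the robot, y to its left, z up, the work surface at z = 0. Lengths are in m, angles in rad, forces in N, time in s.
With the tool pointing down it reaches from about 0.425 to 0.875 m from the base axis. Payload 8.4 kg.
Tool frame: the origin (TCP) lies at the very end of the fingers, on their centre line; the grasp point (between the pads) lies 19 mm behind it; x points along the fingers, y is the direction in which the jaws open and shut, and the axes are right-handed (so a half turn about x gives the same grasp; the last joint's range is limited). The gripper opens to 87 mm and grips with 3 to 60 N. Pads are 19 mm wide; open, the fingers measure 117 mm over their backs; the gripper's body (75 mm by 190 mm) begins 51 mm behind the grasp point.
Start: joints at [-1.211, 0.333, 0.04, 1.465, -0.013, 1.343, -0.059], TCP at [0.288, 0.583, 0.223] pointing down, gripper open.
Joint ranges: [-2.58, 2.58], [-0.38, 2.09], [-1.3, 1.39], [0.25, 2.4], [-1.5, 4.64], [0.08, 2.09], [-2.65, 2.65]. Speed limits (rad/s): [2.22, 2.22, 2.79, 2.79, 3.14, 3.14, 3.14].

### API

Orientations are given as a unit quaternion [w, x, y, z].
In Python, from workcell import * gives the robot as it stands. The module is installed in compiled form; this text tells all that it offers.
- The arm moves only by the tool servo_tool, never from a script. Its argument "series" is text: rows parted by semicolons, each of 7 numbers parted by spaces: the opening, from 0 (shut) to 1 (fully open), then the shift along the tool's x, y, z as a fraction of full scale, then the turn, a rotation vector about the tool's x, y, z as a fraction of full scale. In form: gripper tx ty tz rx ry rz; .... A call has exactly 5 rows; each row is the pose to reach, as a shift and turn from the pose commanded when the call began, along the tool's axes at that moment, turning the shorter way round; what a row does not reach only later rows make up. Full scale, the value 1, is 8 cm for a shift and 180 degrees for a turn. A row lasts 1/10 s, in which the tool goes at most 50 mm and 8.59 degrees, less where a joint would pass 70% of its speed; a pose out of reach is approached as far as the arm can. A call with a number of a shift or a turn outside -1 to 1 is refused whole. A call with a gripper value outside its range is refused whole. The fingers move at their own pace and stop on an object; "squeeze" is the grip in N (left out, the last holds). Time passes only in rows, so rows that repeat a pose let the fingers close, or fill a call up. It gives the time, the measured TCP pose, the force and the opening at its end, in the units of the state.
- observe(): the state, without advancing time (a new reading comes with each control period).
- read_camera(name): name is "side" or "top" or "wrist"; returns a dict with "frame" (480x640x3 uint8, red, green, blue), "range_z" (480x640 float32, m along the optical axis (not along the pixel's ray), 0 where there is no reading), "fx", "fy", "cx", "cy" (pixels), "R" (3x3) and "t" (3): a world point X has camera coordinates R X + t. Camera axes: x right, y down, z forward; pixel columns grow to the right and rows downward; lengths in m; the calibration is good to about 2 mm. The wrist camera is an equidistant fisheye: a pixel r from the principal point sees the ray r / f radians off the axis. A picture is of the moment at which its call begins.
- finish_job(): hands the job in, once; it reports no verdict.
Trained networks look in a picture, given as the dict that the camera call returned (one of the last four; its "shot" number tells which), for a name from the list of things; names that differ only in an ending like _2 or _b are one class to them, and where a whole thing is asked for, a point or a joint stands for the part that bears it (a point fixed in the world has none). Each returns a list of dicts, best first, with "confidence" (0 to 1); they miss things now and then, are a little off and sometimes report something else, mostly with a low value. They report only what shows in the picture. A call takes as long as a camera call. They do not tell look-alikes from the thing itself.
- recognise(picture, name): "box" ([left, top, right, bottom] in pixels, round what is visible of it).
The state is a dict: "t": time; "joint_positions": joint angles; "qd": joint speeds; "joint_torque": joint torques, N m; "eef_pos": TCP position; "tool_rot": TCP orientation; "wrist_force": force on the tool from outside, world axes, zero at the start; "ft_torque": the same for the moment, N m; "finger_gap": opening from 0.0 (shut) to 1.0 (fully open).
Only numpy, scipy, OpenCV 4.12 (cv2) and the standard library are available. Lean on these libraries where they do the work, as an engineer would, in place of code of your own. Each camera call takes 0.05 s, during which the arm holds its last target.

## Working session

There is one attempt and no reset: what is moved stays moved. The work goes in short steps, Python scripts to look and compute and a tool call to move; the robot and the scene stay as the last step left them, time stands still between calls to the robot, and variables do not carry over. Pictures are saved under pics/ and viewed, and the job is handed in when it is done.

Besides the shell and the picture viewer there is one more tool, called as name(argument=value, ...) on one line, values as JSON. servo_tool: Moves the arm, as the interface text tells. Its arguments: {"type":"object","properties":{"series":{"type":"string"},"squeeze":{"type":"number"}},"required":["series"]}

```bash
mkdir -p pics; python3 - <<'E'
from workcell import *
import cv2,numpy as np,pickle
o=observe(); print({k:np.round(v,3) for k,v in o.items()})
for n in ["side","top","wrist"]:
    p=read_camera(n); pickle.dump(p,open(n+".pkl","wb"))
    cv2.imwrite(f"pics/{n}0.png",p["frame"][:,:,::-1]); print(n,p["fx"],p["cx"],p["cy"],np.round(p["R"],3).tolist(),np.round(p["t"],3))
    if n!="wrist":
        for k in ["magazine","trivet","tile1","jar","bowl_c"]: print(k,[(np.round(r["box"]).astype(int).tolist(),round(r["confidence"],2)) for r in recognise(p,k)])
E
```

```text
{'t': np.float64(0.0), 'joint_positions': array([-1.211,  0.334,  0.04 ,  1.466, -0.013,  1.343, -0.059]), 'qd': array([-0.001,  0.   , -0.   ,  0.001, -0.002, -0.   ,  0.002]), 'joint_torque': array([-2.0000e-03, -6.5635e+01,  1.3340e+00, -4.0381e+01, -6.0000e-02,
        4.5000e-02,  0.0000e+00]), 'eef_pos': array([0.288, 0.582, 0.222]), 'tool_rot': array([ 0.688,  0.16 ,  0.689, -0.161]), 'wrist_force': array([-0.165, -0.321, -0.46 ]), 'ft_torque': array([ 0.006, -0.016,  0.017]), 'finger_gap': np.float64(1.002)}
side 523.6320658323885 315.39275050816934 240.9177380556425 [[0.854, -0.52, 0.014], [-0.251, -0.435, -0.865], [0.456, 0.735, -0.501]] [-0.506  0.158  0.915]
magazine [([486, 256, 545, 368], 0.96), ([367, 267, 385, 275], 0.71), ([354, 213, 403, 337], 0.65), ([244, 186, 300, 218], 0.2), ([371, 277, 379, 283], 0.19)]
trivet [([246, 187, 300, 218], 0.65)]
tile1 [([369, 240, 385, 277], 0.65), ([369, 282, 381, 288], 0.6), ([369, 273, 382, 277], 0.6), ([360, 284, 393, 304], 0.59), ([235, 309, 289, 360], 0.59)]
jar [([239, 213, 277, 276], 0.66), ([359, 283, 392, 302], 0.6), ([354, 210, 406, 340], 0.37)]
bowl_c [([334, 218, 360, 241], 0.86)]
top 468.437194884162 321.4557023286378 250.60895894937167 [[-0.006, -1.0, 0.011], [-0.981, 0.004, -0.192], [0.192, -0.012, -0.981]] [-0.089  0.55   1.129]
magazine [([421, 148, 478, 214], 0.75), ([340, 195, 414, 274], 0.61)]
trivet [([192, 208, 232, 272], 0.8)]
tile1 [([350, 206, 384, 240], 0.76), ([376, 236, 397, 258], 0.68), ([350, 318, 390, 341], 0.65)]
jar [([275, 280, 308, 307], 0.62), ([202, 224, 213, 233], 0.55)]
bowl_c []
wrist 371.64829954431775 325.23067884606564 239.25315101483602 [[0.443, 0.897, 0.001], [0.854, -0.422, 0.305], [0.274, -0.134, -0.952]] [-0.651 -0.036  0.391]
```

View pics/side0.png

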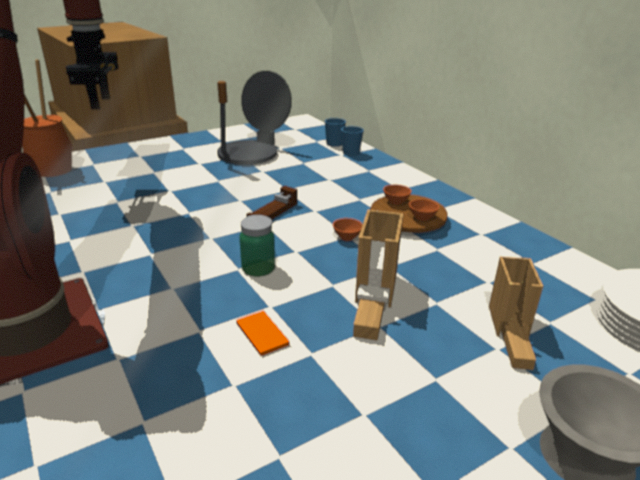

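View pics/top0.png

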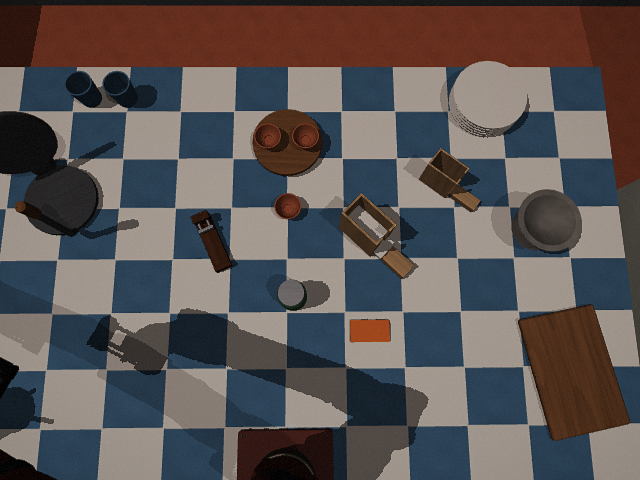

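View pics/wrist0.png

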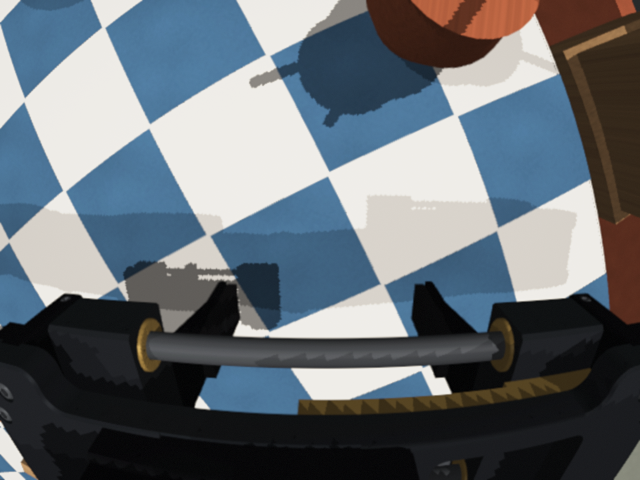

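The top view has two dispensers, the larger at about (370,225) and the smaller at (445,175). The white tile end shows at (387,250), and the orange decoy tile is at (370,330). The trivet is at (212,242), the jar at (292,292) and the bowl at (288,206). I choose the larger dispenser and will check it in a close crop.

```bash
cat > h.py <<'E'
import numpy as np,cv2,pickle
def cloud(p):
    v,u=np.mgrid[0:480,0:640]; z=p["range_z"]
    c=np.stack([(u-p["cx"])/p["fx"]*z,(v-p["cy"])/p["fy"]*z,z],-1)
    return (c-p["t"])@p["R"]   # R^T(c-t)
E
python3 - <<'E'
from h import *
p=pickle.load(open("top.pkl","rb")); X=cloud(p)
im=p["frame"][:,:,::-1]
cv2.imwrite("pics/c1.png",cv2.resize(im[180:290,330:430],None,fx=6,fy=5.4,interpolation=cv2.INTER_CUBIC))
cv2.imwrite("pics/c2.png",cv2.resize(im[200:280,180:250],None,fx=7,fy=7,interpolation=cv2.INTER_CUBIC))
s=pickle.load(open("side.pkl","rb")); 
cv2.imwrite("pics/c3.png",cv2.resize(s["frame"][200:345,340:420,::-1],None,fx=4,fy=4,interpolation=cv2.INTER_CUBIC))
for (v,u) in [(330,370),(250,386),(262,400),(292,292),(206,288),(240,212),(230,370),(225,201)]: print(v,u,X[v,u].round(3))
def rect(m,lo,hi,box):
    l,t,r,b=box; Y=X[t:b,l:r]; k=(Y[...,2]>lo)&(Y[...,2]<hi)
    pts=Y[k][:,:2].astype(np.float32); (c,sz,a)=cv2.minAreaRect(pts); print(m,k.sum(),np.round(c,4),np.round(sz,4),a,np.median(Y[k][:,2]))
    print(cv2.boxPoints(((c,sz,a))).round(3).tolist())
rect("col top",.135,.155,(335,185,420,285))
rect("ledge",.025,.033,(370,235,420,285))
rect("tile",.035,.0445,(370,235,420,285))
rect("bed",.015,.024,(185,200,240,280))
rect("jaw/lip",.03,.05,(185,200,240,280))
rect("triv",.010,.05,(185,200,240,280))
rect("jar",.10,.13,(270,270,315,315))
rect("bowl",.02,.05,(270,190,305,225))
E
```

```text
330 370 [ 0.352 -0.214  0.01 ]
250 386 [ 0.553 -0.257  0.04 ]
262 400 [ 0.523 -0.293  0.032]
292 292 [ 0.439 -0.021  0.108]
206 288 [ 0.682 -0.003  0.001]
240 212 [0.585 0.192 0.022]
230 370 [ 0.596 -0.212  0.081]
225 201 [0.626 0.224 0.017]
col top 424 [ 0.6083 -0.2022] [0.113  0.0713] 45.41927719116211 0.1436652743241723
[[0.5429999828338623, -0.21699999272823334], [0.593999981880188, -0.2669999897480011], [0.6729999780654907, -0.18700000643730164], [0.6230000257492065, -0.13699999451637268]]
ledge 457 [ 0.5358 -0.2803] [0.0992 0.0593] 46.55825424194336 0.02909031320024781
[[0.47999998927116394, -0.29600000381469727], [0.5230000019073486, -0.3370000123977661], [0.5910000205039978, -0.26499998569488525], [0.5479999780654907, -0.2240000069141388]]
tile 226 [ 0.5459 -0.261 ] [0.0668 0.0633] 44.17236328125 0.039273762734063355
[[0.5, -0.2619999945163727], [0.5440000295639038, -0.3070000112056732], [0.5920000076293945, -0.25999999046325684], [0.5479999780654907, -0.2150000035762787]]
bed 705 [0.5807 0.1929] [0.1543 0.0442] 24.654619216918945 0.01958069458022009
[[0.5009999871253967, 0.1
[... 455 characters left out ...]
0996 0.020780279791066537
[[0.5009999871253967, 0.1809999942779541], [0.5199999809265137, 0.14100000262260437], [0.6629999876022339, 0.20600000023841858], [0.6439999938011169, 0.2460000067949295]]
jar 547 [ 0.4381 -0.0172] [0.0598 0.0598] 87.9579086303711 0.10920819993822008
[[0.40700000524520874, -0.04600000008940697], [0.46700000762939453, -0.04800000041723251], [0.4690000116825104, 0.012000000104308128], [0.4090000092983246, 0.014000000432133675]]
bowl 244 [ 0.6733 -0.0036] [0.0689 0.0691] 46.139286041259766 0.03023063036365239
[[0.625, -0.004000000189989805], [0.6740000247955322, -0.052000001072883606], [0.722000002861023, -0.003000000026077032], [0.671999990940094, 0.04500000178813934]]
```

View pics/c1.png

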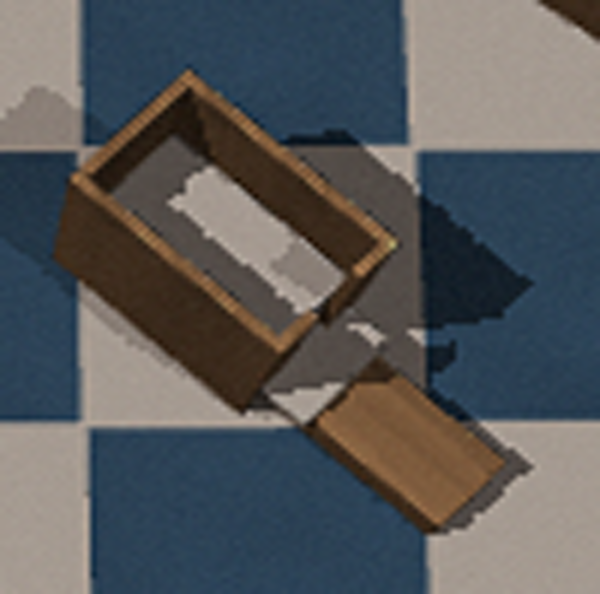

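View pics/c2.png

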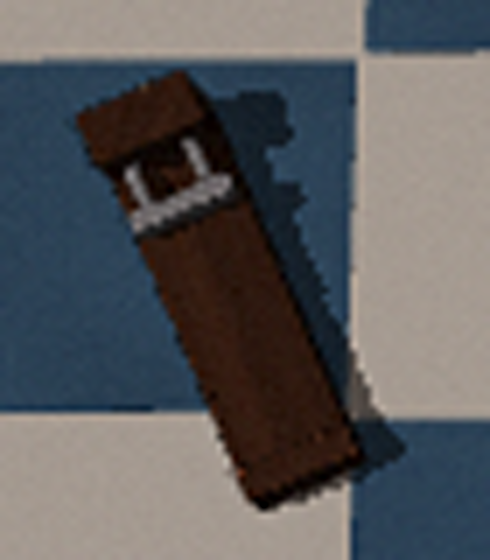

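View pics/c3.png

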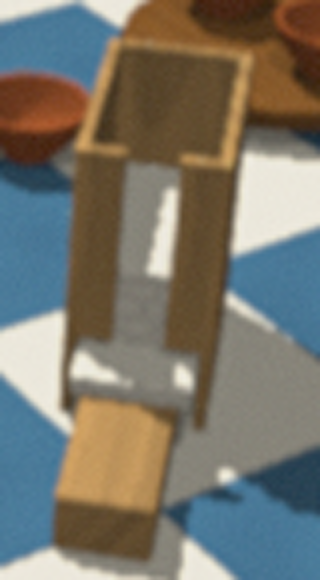

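The crop at (370,230) confirms the larger dispenser, with the white tile end in its slot and a ledge out front. The trivet's lip end is at the lower right, and its steel jaw and housing at the upper left. Next I fit accurate poses to the depth points.

```bash
python3 - <<'E'
from h import *
from scipy.optimize import minimize
from scipy.spatial import cKDTree
from scipy.spatial.transform import Rotation as Ro
p=pickle.load(open("top.pkl","rb")); X=cloud(p)
def pts(box,lo,hi):
    l,t,r,b=box; Y=X[t:b,l:r].reshape(-1,3); return Y[(Y[:,2]>lo)&(Y[:,2]<hi)]
def grid(x0,x1,y0,y1,z,s=.001):
    g=np.stack(np.meshgrid(np.arange(x0,x1+1e-9,s),np.arange(y0,y1+1e-9,s)),-1).reshape(-1,2); return np.c_[g,np.full(len(g),z)]
def fit(M,D,p0):
    def f(q):
        c,s=np.cos(q[2]),np.sin(q[2]); R=np.array([[c,-s],[s,c]])
        A=M.copy(); A[:,:2]=M[:,:2]@R.T+q[:2]; A[:,2]*=1.
        d1=cKDTree(A).query(D)[0]; d2=cKDTree(D).query(A)[0]
        return np.minimum(d1,.006).mean()+np.minimum(d2,.006).mean()
    r=minimize(f,p0,method="Nelder-Mead",options=dict(xatol=1e-4,fatol=1e-7,initial_simplex=np.array(p0)+np.array([[0,0,0],[.006,0,0],[0,.006,0],[0,0,.06]])))
    return r.x,r.fun
# magazine: rim at .145 + ledge beyond tile
rim=np.vstack([grid(0,.114,-.035,-.029,.144),grid(0,.114,.029,.035,.144),grid(.108,.114,-.029,.029,.144),grid(0,.006,-.029,-.012,.144),grid(0,.006,.012,.029,.144)])
led=grid(-.1,-.03,-.022,.022,.029)
D1=pts((335,185,420,285),.139,.15)
D2=pts((370,235,420,285),.027,.033)
for nm,M,D in [("rim",rim,D1),("both",np.vstack([rim,led]),np.vstack([D1,D2]))]:
    print("mag",nm,fit(M,D,[.568,-.243,.79]))
T=pts((185,200,240,280),.016,.024)
H=pts((185,200,240,280),.038,.05); print(len(T),len(H))
bed=grid(-.052,.044,-.022,.022,.02); hs=grid(.07,.092,-.022,.022,.044)
print("triv",fit(np.vstack([bed,hs]),np.vstack([T,H]),[.568,.187,.44]))
print("triv bed+top only",fit(hs,H,[.568,.187,.44]))
o=Ro.from_quat([.16,.689,-.161,.688]).as_matrix(); print(o.round(3))
w=pickle.load(open("wrist.pkl","rb")); c=-w["R"].T@w["t"]; print("cam in tool",o.T@(c-[.288,.582,.222]), "axis",o.T@w["R"][2])
E
```

```text
mag rim (array([ 0.5685117 , -0.24290746,  0.79549817]), np.float64(0.003513662197204301))
mag both (array([ 0.56918469, -0.24241511,  0.79703979]), np.float64(0.003457285201544898))
669 146
triv (array([0.56882792, 0.1872677 , 0.43239391]), np.float64(0.004307975378395533))
triv bed+top only (array([0.5683769 , 0.18848596, 0.41634556]), np.float64(0.004133926123120518))
[[-0.002  0.442  0.897]
 [-0.001  0.897 -0.442]
 [-1.    -0.002 -0.001]]
cam in tool [-0.16258374  0.00044838 -0.08540245] axis [0.95196348 0.00273386 0.30619937]
```

```bash
cat >> h.py <<'E'
from scipy.spatial.transform import Rotation as Ro, Slerp
MAG=(np.array([.5688,-.2427]),np.deg2rad(45.6)); TRI=(np.array([.5686,.1875]),np.deg2rad(24.6))
def frame(F,x,y,z):
    c,s=np.cos(F[1]),np.sin(F[1]); return np.array([F[0][0]+c*x-s*y,F[0][1]+s*x+c*y,z])
def infr(F,P):
    c,s=np.cos(F[1]),np.sin(F[1]); d=P[:2]-F[0]; return np.array([c*d[0]+s*d[1],-s*d[0]+c*d[1],P[2]])
def tool(yaw,lean):  # lean: tool leaning, tool x = sin(lean)*m - cos*z, tool y = -my ; yaw= angle of m
    m=np.array([np.cos(yaw),np.sin(yaw),0]); my=np.array([-m[1],m[0],0]); x=np.sin(lean)*m-np.cos(lean)*np.array([0,0,1])
    y=-my; return Ro.from_matrix(np.stack([x,y,np.cross(x,y)],1))
def cur():
    from workcell import observe
    o=observe(); q=o["tool_rot"]; return np.array(o["eef_pos"]),Ro.from_quat([q[1],q[2],q[3],q[0]]),o
def plan(wps,P,R,maxang=42,maxcalls=12):
    n=0
    for (Pt,Rt) in wps:
        while n<maxcalls:
            d=R.inv().apply(Pt-P)/.08; r=(R.inv()*Rt).as_rotvec(); 
            k=max(np.abs(d).max()/1.0,np.linalg.norm(r)/np.deg2rad(maxang))
            k=max(1,np.ceil(k-1e-3)); k=int(k)
            dd=np.round(d/k,3); rr=np.round(r/k/np.pi,4)
            print(n+1,"shift",dd,"turn",rr,"left",k-1)
            P=P+R.apply(dd*.08); R=R*Ro.from_rotvec(rr*np.pi); n+=1
            if k==1: break
    return P,R
E
python3 - <<'E'
from h import *
P,R,o=cur()
L=np.deg2rad(35); G=tool(MAG[1],L); D=tool(MAG[1],0)
g=frame(MAG,-.011,0,.027); pre=g-G.apply([.08,0,0])
print(g,pre)
P,R=plan([(np.array([.48,.28,.25]),tool(MAG[1]+np.deg2rad(40),0)),(np.array([.54,0,.25]),D),(pre,G)],P,R)
print(P,infr(MAG,P))
E
```

```text
[ 0.5611037 -0.2505592  0.027    ] [ 0.52899887 -0.28334357  0.09253216]
1 shift [-0.086 -0.582  0.957] turn [ 0.0946 -0.      0.    ] left 3
2 shift [-0.064 -0.207  0.815] turn [0.0709 0.     0.    ] left 3
3 shift [-0.064 -0.022  0.84 ] turn [0.071 0.    0.   ] left 2
4 shift [-0.065  0.164  0.824] turn [0.0709 0.     0.    ] left 1
5 shift [-0.064  0.342  0.768] turn [0.071 0.    0.   ] left 0
6 shift [-0.     0.254  0.858] turn [0.0556 0.     0.    ] left 3
7 shift [-0.     0.399  0.801] turn [0.0555 0.     0.    ] left 2
8 shift [-0.     0.532  0.719] turn [0.0556 0.     0.    ] left 1
9 shift [-0.     0.65   0.616] turn [0.0555 0.     0.    ] left 0
10 shift [0.656 0.793 0.876] turn [0.     0.0648 0.    ] left 2
11 shift [0.466 0.793 0.99 ] turn [0.     0.0648 0.    ] left 1
12 shift [0.128 0.397 0.532] turn [0.     0.0324 0.    ] left 1
[ 0.53085773 -0.23611443  0.11873163] [-0.0218416   0.03171639  0.11873163]
```

servo_tool(series="1 -0.017 -0.116 0.19 0.019 0 0;1 -0.034 -0.233 0.383 0.038 0 0;1 -0.052 -0.349 0.574 0.057 0 0;1 -0.07 -0.466 0.766 0.076 0 0;1 -0.086 -0.582 0.957 0.0946 0 0")

```text
t: 1.15
eef_pos: [0.3363, 0.5065, 0.2296]
tool_rot: [0.657, 0.262, 0.657, -0.262]
wrist_force: [0.3, 0.2, 0.1]
finger_gap: 0.997
```

servo_tool(series="1 -0.013 -0.041 0.163 0.0142 0 0;1 -0.026 -0.083 0.326 0.0284 0 0;1 -0.038 -0.124 0.489 0.0425 0 0;1 -0.05 -0.166 0.652 0.0567 0 0;1 -0.064 -0.207 0.815 0.0709 0 0")

```text
t: 1.65
eef_pos: [0.3724, 0.4495, 0.2346]
tool_rot: [0.624, 0.333, 0.624, -0.333]
wrist_force: [0.3, -0.5, 0.4]
finger_gap: 0.998
```

servo_tool(series="1 -0.013 -0.004 0.168 0.0142 0 0;1 -0.026 -0.009 0.336 0.0284 0 0;1 -0.038 -0.013 0.504 0.0425 0 0;1 -0.05 -0.018 0.672 0.0567 0 0;1 -0.064 -0.022 0.84 0.071 0 0")

```text
t: 2.15
eef_pos: [0.4086, 0.3926, 0.2397]
tool_rot: [0.582, 0.401, 0.582, -0.401]
wrist_force: [0.1, -0.1, -1.0]
finger_gap: 1.0
```

servo_tool(series="1 -0.013 0.033 0.165 0.0142 0 0;1 -0.026 0.066 0.33 0.0284 0 0;1 -0.038 0.098 0.494 0.0425 0 0;1 -0.05 0.131 0.659 0.0567 0 0;1 -0.065 0.164 0.824 0.071 0 0")

```text
t: 2.65
eef_pos: [0.4446, 0.3359, 0.2449]
tool_rot: [0.534, 0.463, 0.534, -0.463]
wrist_force: [0.9, -0.2, -0.1]
finger_gap: 1.002
```

servo_tool(series="1 -0.013 0.068 0.154 0.0142 0 0;1 -0.026 0.137 0.307 0.0284 0 0;1 -0.038 0.205 0.461 0.0425 0 0;1 -0.05 0.274 0.614 0.0567 0 0;1 -0.064 0.342 0.768 0.071 0 0")

```text
t: 3.15
eef_pos: [0.4806, 0.2791, 0.25]
tool_rot: [-0.479, -0.52, -0.479, 0.52]
wrist_force: [-1.0, 0.3, -0.1]
finger_gap: 0.997
```

```bash
python3 - <<'E'
from h import *
P,R,o=cur(); print(P,o["t"],o["joint_positions"].round(2))
L=np.deg2rad(35); G=tool(MAG[1],L); D=tool(MAG[1],0)
g=frame(MAG,-.011,0,.027); pre=g-G.apply([.08,0,0])
plan([(np.array([.48,.02,.25]),D),(frame(MAG,-.11,0,.18),G),(pre,G)],P,R)
E
```

```text
[0.48057624 0.27906826 0.25004519] 3.15 [-0.93  0.13  0.36  1.67 -0.05  1.35 -0.65]
1 shift [0.    0.064 0.807] turn [0.0552 0.     0.    ] left 3
2 shift [0.    0.202 0.784] turn [0.0552 0.     0.    ] left 2
3 shift [0.    0.334 0.738] turn [0.0553 0.     0.    ] left 1
4 shift [0.001 0.456 0.668] turn [0.0552 0.     0.    ] left 0
5 shift [0.219 0.773 0.736] turn [0.     0.0486 0.    ] left 3
6 shift [0.104 0.773 0.761] turn [0.     0.0486 0.    ] left 2
7 shift [-0.013  0.772  0.768] turn [0.     0.0486 0.    ] left 1
8 shift [-0.129  0.773  0.757] turn [0.     0.0487 0.    ] left 0
9 shift [ 0.638 -0.     0.042] turn [ 0. -0.  0.] left 1
10 shift [ 0.638 -0.     0.041] turn [ 0. -0.  0.] left 0
```

servo_tool(series="1 0 0.013 0.161 0.011 0 0;1 0 0.026 0.323 0.022 0 0;1 0 0.038 0.484 0.033 0 0;1 0 0.051 0.646 0.044 0 0;1 0 0.064 0.807 0.055 0 0")

```text
t: 3.65
eef_pos: [0.48, 0.2142, 0.25]
tool_rot: [0.433, 0.559, 0.433, -0.559]
wrist_force: [-0.1, 0.1, -0.4]
finger_gap: 0.999
```

servo_tool(series="1 0 0.04 0.157 0.011 0 0;1 0 0.081 0.314 0.022 0 0;1 0 0.121 0.47 0.033 0 0;1 0 0.162 0.627 0.044 0 0;1 0 0.202 0.784 0.055 0 0")

```text
t: 4.15
eef_pos: [0.4803, 0.1494, 0.25]
tool_rot: [-0.383, -0.594, -0.383, 0.594]
wrist_force: [-0.4, -0.4, 1.1]
finger_gap: 0.999
```

servo_tool(series="1 0 0.067 0.148 0.011 0 0;1 0 0.134 0.295 0.022 0 0;1 0 0.2 0.443 0.033 0 0;1 0 0.267 0.59 0.044 0 0;1 0 0.334 0.738 0.055 0 0")

```text
t: 4.65
eef_pos: [0.4804, 0.0846, 0.25]
tool_rot: [-0.33, -0.625, -0.33, 0.625]
wrist_force: [-0.3, -0.0, 0.6]
finger_gap: 1.004
```

servo_tool(series="1 0 0.091 0.134 0.011 0 0;1 0 0.182 0.267 0.022 0 0;1 0 0.274 0.401 0.033 0 0;1 0 0.365 0.534 0.044 0 0;1 0 0.456 0.668 0.056 0 0")

```text
t: 5.15
eef_pos: [0.4807, 0.0199, 0.25]
tool_rot: [-0.274, -0.652, -0.274, 0.652]
wrist_force: [0.8, 0.3, -0.3]
finger_gap: 0.999
```

servo_tool(series="1 0.044 0.155 0.147 0 0.01 0;1 0.088 0.31 0.294 0 0.02 0;1 0.131 0.464 0.442 0 0.029 0;1 0.175 0.618 0.589 0 0.039 0;1 0.219 0.773 0.736 0 0.0486 0")

```text
t: 5.65
eef_pos: [0.4839, -0.0656, 0.2324]
tool_rot: [0.253, 0.7, 0.295, -0.599]
wrist_force: [0.6, -0.2, -0.6]
finger_gap: 0.999
```

servo_tool(series="1 0.021 0.155 0.152 0 0.01 0;1 0.042 0.31 0.304 0 0.02 0;1 0.062 0.464 0.457 0 0.029 0;1 0.083 0.618 0.609 0 0.039 0;1 0.104 0.773 0.761 0 0.0486 0")

```text
t: 6.15
eef_pos: [0.487, -0.151, 0.2151]
tool_rot: [0.229, 0.744, 0.313, -0.544]
wrist_force: [-1.1, -0.3, -0.2]
finger_gap: 1.004
```

servo_tool(series="1 -0.003 0.155 0.154 0 0.01 0;1 -0.005 0.31 0.307 0 0.02 0;1 -0.008 0.464 0.461 0 0.029 0;1 -0.01 0.618 0.614 0 0.039 0;1 -0.013 0.773 0.768 0 0.0486 0")

```text
t: 6.65
eef_pos: [0.4906, -0.2361, 0.1977]
tool_rot: [0.205, 0.783, 0.33, -0.486]
wrist_force: [-1.0, -0.3, -0.7]
finger_gap: 1.004
```

servo_tool(series="1 -0.026 0.155 0.152 0 0.01 0;1 -0.052 0.31 0.303 0 0.02 0;1 -0.077 0.464 0.454 0 0.029 0;1 -0.103 0.618 0.606 0 0.039 0;1 -0.129 0.773 0.757 0 0.0486 0")

```text
t: 7.15
eef_pos: [0.4935, -0.3216, 0.1796]
tool_rot: [0.179, 0.817, 0.345, -0.425]
wrist_force: [-0.4, 0.2, -0.7]
finger_gap: 0.998
```

```bash
python3 - <<'E'
from h import *
from workcell import *
P,R,o=cur(); print(P,infr(MAG,P),o["t"],o["joint_positions"].round(2)); print(R.as_matrix().round(3))
p=read_camera("wrist"); cv2.imwrite("pics/w1.png",p["frame"][:,:,::-1]); pickle.dump(p,open("w1.pkl","wb"))
p=read_camera("top"); pickle.dump(p,open("top1.pkl","wb"))
p=read_camera("side"); pickle.dump(p,open("side1.pkl","wb")); cv2.imwrite("pics/s1.png",p["frame"][:,:,::-1])
L=np.deg2rad(35); G=tool(MAG[1],L)
g=frame(MAG,-.011,0,.027); pre=g-G.apply([.08,0,0])
plan([(pre,G),(g,G)],P,R)
E
```

```text
[ 0.49350536 -0.32157481  0.17957989] [-0.1090348  -0.00138985  0.17957989] 7.15 [ 0.06  0.45  1.03  1.79 -0.97  1.46  0.6 ]
[[ 0.401  0.716 -0.572]
 [ 0.411 -0.698 -0.586]
 [-0.819 -0.    -0.574]]
1 shift [ 0.633 -0.008  0.046] turn [ 0.0003 -0.0001  0.0003] left 1
2 shift [ 0.632 -0.008  0.045] turn [ 0.0003 -0.0001  0.0002] left 0
3 shift [ 1.  0. -0.] turn [-0. -0.  0.] left 0
```

View pics/w1.png

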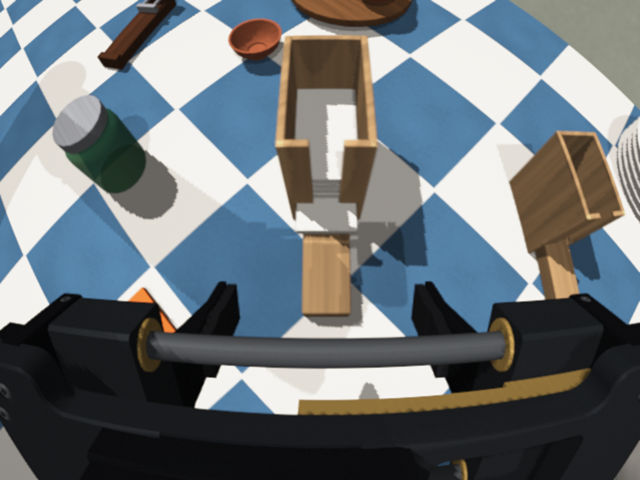

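View pics/s1.png

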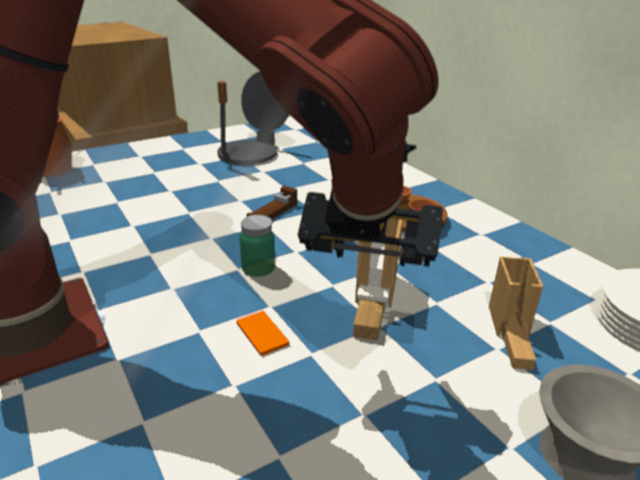

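The wrist view shows the ledge centred between the fingers at about (327,275), the white tile end at (327,225) and the column above it. I'll cross-check the magazine frame with the wrist depth.

```bash
cat >> h.py <<'E'
def cloudw(p):
    v,u=np.mgrid[0:480,0:640]; a=(u-p["cx"])/p["fx"]; b=(v-p["cy"])/p["fy"]; th=np.hypot(a,b)+1e-9
    z=p["range_z"]; k=np.tan(th)/th*z
    return (np.stack([a*k,b*k,z],-1)-p["t"])@p["R"]
E
python3 - <<'E'
from h import *
p=pickle.load(open("w1.pkl","rb")); X=cloudw(p)
c,s=np.cos(MAG[1]),np.sin(MAG[1]); 
def loc(F,X):
    c,s=np.cos(F[1]),np.sin(F[1]); d=X[...,:2]-F[0]; return np.stack([c*d[...,0]+s*d[...,1],-s*d[...,0]+c*d[...,1],X[...,2]],-1)
Y=loc(MAG,X)
for v in (250,270,290): 
    r=Y[v,290:365]; k=(r[:,2]>.024)&(r[:,2]<.036); print("ledge row",v,"y",r[k][:,1].min().round(4),r[k][:,1].max().round(4),"x",r[k][:,0].mean().round(4),"z",np.median(r[k][:,2]).round(4))
for u in (315,327,340):
    r=Y[200:330,u]; print("col",u,[(i+200,*(r[i]*1000).round(1)) for i in range(10,40,3)]); k=(r[:,2]>.024)&(r[:,2]<.034); print("ledge x",r[k][:,0].min(),r[k][:,0].max())
for v in (222,226,230):
    r=Y[v,270:380]; k=(r[:,2]>.035)&(r[:,2]<.045)&(np.abs(r[:,1])<.06); print("tile row",v,r[k][:,1].min(),r[k][:,1].max(),r[k][:,0].mean(),np.median(r[k][:,2]))
rim=Y[20:160,260:390].reshape(-1,3); rim=rim[(rim[:,2]>.14)&(rim[:,2]<.15)]; print("rim",rim.min(0),rim.max(0),np.percentile(rim,[2,98],axis=0))
E
```

```text
ledge row 250 y -0.0218 0.0209 x -0.0403 z 0.0302
ledge row 270 y -0.0214 0.0216 x -0.0592 z 0.0302
ledge row 290 y -0.0223 0.0211 x -0.0776 z 0.03
col 315 [(210, np.float64(-4.9), np.float64(8.9), np.float64(41.0)), (213, np.float64(-7.7), np.float64(8.9), np.float64(40.7)), (216, np.float64(-10.9), np.float64(8.8), np.float64(41.3)), (219, np.float64(-12.8), np.float64(8.9), np.float64(38.5)), (222, np.float64(-16.2), np.float64(8.8), np.float64(39.7)), (225, np.float64(-19.1), np.float64(8.8), np.float64(39.5)), (228, np.float64(-22.5), np.float64(8.7), np.float64(40.9)), (231, np.float64(-23.9), np.float64(8.8), np.float64(36.5)), (234, np.float64(-24.3), np.float64(9.0), np.float64(28.8)), (237, np.float64(-27.7), np.float64(8.9), np.float64(30.2))]
ledge x -0.09853252661875346 -0.02356513837327025
col 327 [(210, np.float64(-4.4), np.float64(-2.2), np.float64(39.9)), (213, np.float64(-8.1), np.float64(-2.2), np.float64(41.5)), (216, np.float64(-10.3), np.float64(-2.2), np.float64(39.7)), (219, np.float64(-13.1), np.float64(-2.2), np.float64(39.3)), (222, np.float64(-16.6), np.fl
[... 825 characters left out ...]
float64(40.5)), (231, np.float64(-23.8), np.float64(-14.2), np.float64(36.4)), (234, np.float64(-24.8), np.float64(-14.4), np.float64(30.5)), (237, np.float64(-27.5), np.float64(-14.4), np.float64(29.6))]
ledge x -0.09881412973865954 -0.023820092742600763
tile row 222 -0.02802537169700353 0.02619789861542231 -0.016318198864645448 0.03992835501190092
tile row 226 -0.02791238383625344 0.026167764979170595 -0.020267642194541104 0.040126339132377384
tile row 230 -0.02792926218297501 0.02610010057667269 -0.02386046812023214 0.03920474301406926
rim [-0.00034902 -0.03582523  0.14000106] [0.11602152 0.03499169 0.1472566 ] [[ 0.00074417 -0.03480334  0.14034984]
 [ 0.11338882  0.03414295  0.14623299]]
```

The frames agree within 1 mm, and the tile end is at x −24. Next I approach the grasp.

servo_tool(series="1 0.25 -0.004 0.018 0 0 0;1 0.5 -0.008 0.036 0 0 0;1 0.76 -0.012 0.055 0 0 0;1 1 -0.016 0.072 0 0 0;1 1 -0.016 0.091 0 0 0")

```text
t: 7.8
eef_pos: [0.5213, -0.2872, 0.1074]
tool_rot: [0.179, 0.816, 0.348, -0.426]
wrist_force: [-0.5, -0.4, -0.3]
finger_gap: 1.0
```

```bash
python3 - <<'E'
from h import *
P,R,o=cur(); print(P,infr(MAG,P),o["t"])
G=tool(MAG[1],np.deg2rad(35)); g=frame(MAG,-.011,-.0007,.027)
plan([(g,G)],P,R)
E
```

```text
[ 0.52126053 -0.28715271  0.10738539] [-0.06502187  0.00286372  0.10738539] 7.8
1 shift [0.605 0.027 0.012] turn [0.0006 0.     0.0012] left 1
2 shift [0.605 0.025 0.011] turn [0.0006 0.     0.0013] left 0
```

servo_tool(series="1 0.12 0.005 0.002 0 0 0;1 0.24 0.01 0.005 0 0 0;1 0.36 0.016 0.007 0 0 0.001;1 0.48 0.021 0.01 0.001 0 0.001;1 0.605 0.027 0.012 0.001 0 0.001")

```text
t: 8.3
eef_pos: [0.5414, -0.2728, 0.0695]
tool_rot: [0.179, 0.818, 0.343, -0.426]
wrist_force: [-0.2, -0.3, 0.1]
finger_gap: 1.003
```

servo_tool(series="1 0.15 0.006 0.003 0 0 0;1 0.3 0.012 0.006 0 0 0;1 0.45 0.018 0.008 0 0 0.001;1 0.605 0.025 0.011 0 0 0.001;1 0.605 0.025 0.011 0.001 0 0.001")

```text
t: 8.8
eef_pos: [0.5616, -0.2534, 0.0283]
tool_rot: [0.178, 0.818, 0.342, -0.426]
wrist_force: [0.0, 0.6, -0.3]
finger_gap: 0.999
```

```bash
python3 - <<'E'
from h import *
from workcell import *
P,R,o=cur(); print(P,infr(MAG,P),o["t"],o["wrist_force"])
p=read_camera("wrist"); cv2.imwrite("pics/w2.png",p["frame"][:,:,::-1])
print(R.inv().apply(frame(MAG,-.05,0,0)-frame(MAG,0,0,0))/.08)
E
```

```text
[ 0.56159015 -0.2534346   0.02825167] [-0.01271404 -0.00235937  0.02825167] 8.8 [ 0.00968333  0.57867718 -0.25212285]
[-0.3583301   0.00230568  0.51207345]
```

View pics/w2.png

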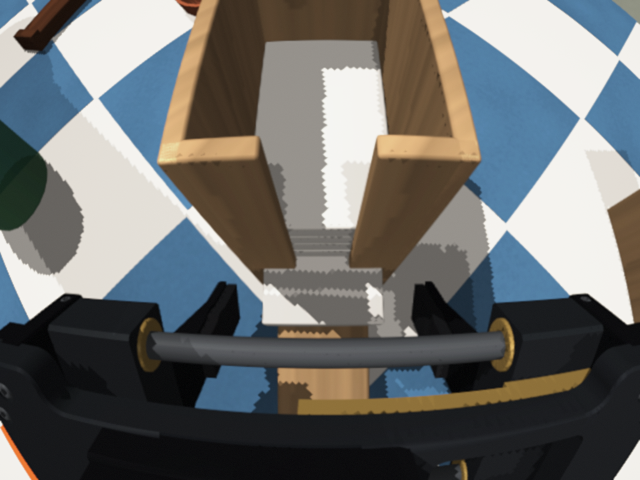

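The fingers straddle the tile end, with the tile's front edge at about row 322 and its sides at columns 263 to 383. A small correction, then I close.

servo_tool(series="1 0.02 -0.018 0 0 0 0;0.3 0.02 -0.018 0 0 0 0;0.3 0.02 -0.018 0 0 0 0;0.3 0.02 -0.018 0 0 0 0;0.3 0.02 -0.018 0 0 0 0", squeeze=42)

```text
t: 9.35
eef_pos: [0.5611, -0.2537, 0.0289]
tool_rot: [0.179, 0.819, 0.341, -0.426]
wrist_force: [-0.1, -0.1, -1.4]
finger_gap: 0.722
```

servo_tool(series="0.3 0 0 0 0 0 0;0.3 0 0 0 0 0 0;0.3 0 0 0 0 0 0;0.3 0 0 0 0 0 0;0.3 0 0 0 0 0 0")

```text
t: 9.85
eef_pos: [0.561, -0.2535, 0.0287]
tool_rot: [0.178, 0.819, 0.341, -0.426]
wrist_force: [-1.8, -0.1, 3.0]
finger_gap: 0.637
```

```bash
python3 - <<'E'
from h import *
P,R,o=cur(); print(P,infr(MAG,P),o["t"],o["wrist_force"],o["finger_gap"]*87)
print(R.inv().apply(frame(MAG,-.042,0,0)-frame(MAG,0,0,0))/.08)
E
```

```text
[ 0.56097348 -0.25351466  0.02874374] [-0.01320271 -0.00197478  0.02874374] 9.85 [-1.7892386  -0.11943585  3.00368551] 55.42265518859226
[-0.30111843  0.00274632  0.43005249]
```

servo_tool(series="0.3 -0.04 0 0.057 0 0 0;0.3 -0.1 0.001 0.143 0 0 0;0.3 -0.167 0.001 0.239 0 0 0;0.3 -0.234 0.002 0.335 0 0 0;0.3 -0.301 0.003 0.43 0 0 0")

```text
t: 10.35
eef_pos: [0.5325, -0.2821, 0.0288]
tool_rot: [0.178, 0.819, 0.342, -0.425]
wrist_force: [3.6, 4.3, -0.3]
finger_gap: 0.636
```

servo_tool(series="0.3 -0.06 0 0.086 0 0 0;0.3 -0.12 0.001 0.172 0 0 0;0.3 -0.18 0.001 0.258 0 0 0;0.3 -0.24 0.002 0.344 0 0 0;0.3 -0.301 0.003 0.43 0 0 0")

```text
t: 10.85
eef_pos: [0.5017, -0.3143, 0.0287]
tool_rot: [0.179, 0.819, 0.341, -0.426]
wrist_force: [1.7, 0.6, 2.3]
finger_gap: 0.637
```

```bash
python3 - <<'E'
from h import *
from workcell import *
P,R,o=cur(); print(P,infr(MAG,P),o["t"],o["wrist_force"],o["finger_gap"]*87)
p=read_camera("wrist"); cv2.imwrite("pics/w3.png",p["frame"][:,:,::-1]); pickle.dump(p,open("w3.pkl","wb"))
p=read_camera("side"); cv2.imwrite("pics/s3.png",cv2.resize(p["frame"][190:350,300:460,::-1],None,fx=3.7,fy=3.7,interpolation=cv2.INTER_CUBIC))
E
```

```text
[ 0.50173911 -0.3143151   0.02871884] [-0.09808708 -0.00219328  0.02871884] 10.85 [1.71064001 0.61385585 2.33045625] 55.38383425649538
```

View pics/w3.png

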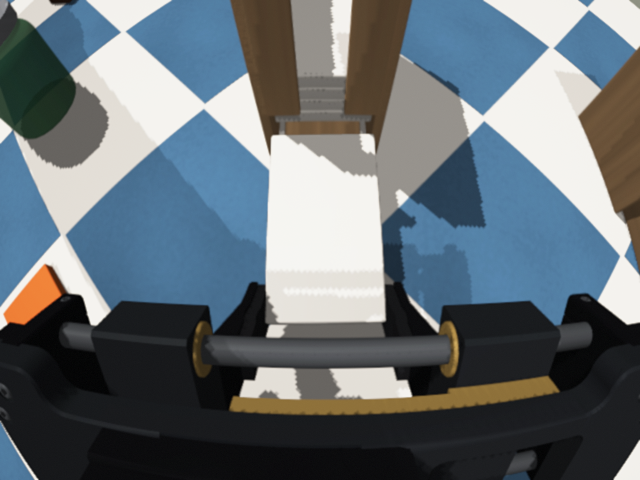

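View pics/s3.png

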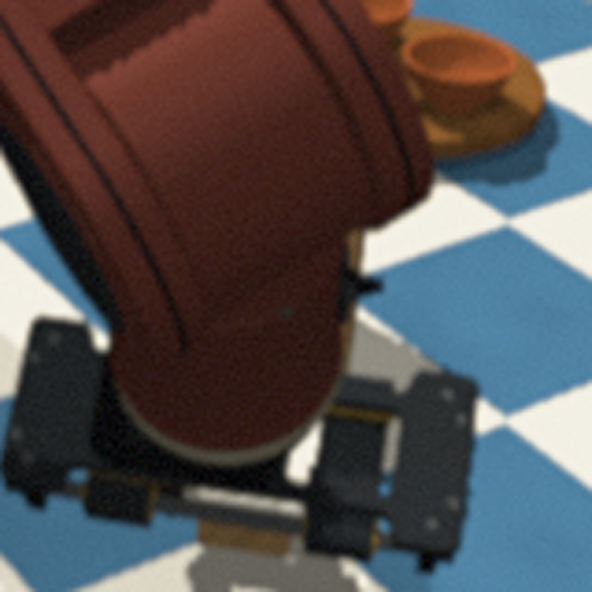

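The tile (270–385, rows 135–320) is fully out on the ledge, clear of the slot. I release it, back off, and go upright over its middle.

servo_tool(series="1 0 0 0 0 0 0;1 0 0 0 0 0 0;1 0 0 0 0 0 0;1 -0.15 0 0 0 0 0;1 -0.4 0 0 0 0 0")

```text
t: 11.45
eef_pos: [0.489, -0.3258, 0.055]
tool_rot: [0.178, 0.818, 0.342, -0.426]
wrist_force: [0.2, -0.4, -0.0]
finger_gap: 0.968
```

servo_tool(series="1 -0.2 0 0 0 0 0;1 -0.4 0 0 0 0 0;1 -0.6 0 0 0 0 0;1 -0.8 0 0 0 0 0;1 -1 0 0 0 0 0")

```text
t: 11.95
eef_pos: [0.4564, -0.3597, 0.1216]
tool_rot: [0.178, 0.819, 0.341, -0.426]
wrist_force: [-0.0, -0.2, -0.1]
finger_gap: 0.998
```

```bash
python3 - <<'E'
from h import *
from workcell import *
P,R,o=cur(); print(P,infr(MAG,P),o["t"],o["wrist_force"],o["finger_gap"]*87)
p=read_camera("wrist"); cv2.imwrite("pics/w4.png",p["frame"][:,:,::-1]); pickle.dump(p,open("w4.pkl","wb"))
X=cloudw(p); c,s=np.cos(MAG[1]),np.sin(MAG[1]); d=X[...,:2]-MAG[0]
Y=np.stack([c*d[...,0]+s*d[...,1],-s*d[...,0]+c*d[...,1],X[...,2]],-1)
f=p["frame"].astype(int); 
k=(Y[...,2]>.036)&(Y[...,2]<.046)&(np.abs(Y[...,1])<.05)&(Y[...,0]<-.004)&(Y[...,0]>-.13)
k[290:]=0
n,l,st,ce=cv2.connectedComponentsWithStats(k.astype(np.uint8)); i=1+st[1:,4].argmax(); k=l==i
print(st[i],cv2.minAreaRect(Y[k][:,:2].astype(np.float32)),np.percentile(Y[k],[1,50,99],axis=0))
plan([(frame(MAG,-.059,0,.11),tool(MAG[1],0)),(frame(MAG,-.059,0,.022),tool(MAG[1],0))],P,R)
E
```

```text
[ 0.45640076 -0.35968543  0.12161329] [-0.16222452 -0.00154423  0.12161329] 11.95 [-0.03234825 -0.18988379 -0.0799859 ] 86.79882339590476
[ 289  132   75  117 8222] ((-0.060248326510190964, -0.001592930406332016), (0.10102454572916031, 0.05642959848046303), 0.756843626499176) [[-0.10989993 -0.0289952   0.03825347]
 [-0.06599969 -0.00161414  0.04009614]
 [-0.01176284  0.02575013  0.04157167]]
1 shift [ 0.859 -0.027 -0.974] turn [-0.0015 -0.1944 -0.0011] left 0
2 shift [0.55 0.   0.  ] turn [-0. -0.  0.] left 1
3 shift [0.55  0.001 0.   ] turn [-0. -0.  0.] left 0
```

View pics/w4.png

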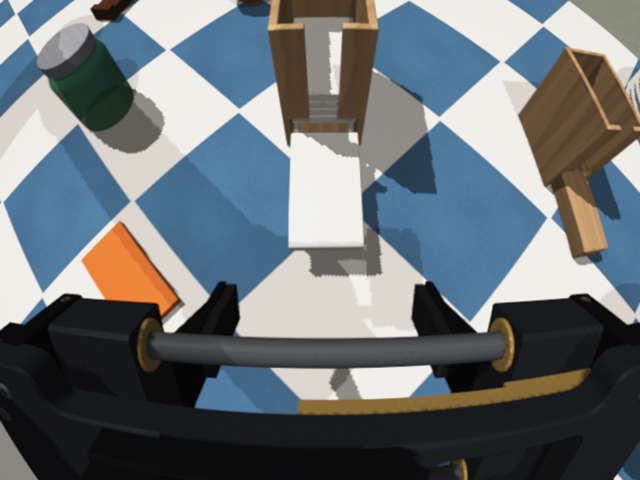

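The tile is measured at x −60, y −1.6 mm, 0.8°, lying on the ledge. I straighten up over it.

servo_tool(series="1 0.14 0 -0.22 0 -0.039 0;1 0.3 0 -0.42 0 -0.078 0;1 0.48 0 -0.62 0 -0.117 0;1 0.67 0 -0.8 0 -0.156 0;1 0.859 -0.01 -0.974 -0.001 -0.194 -0.001")

```text
t: 12.5
eef_pos: [0.5304, -0.2844, 0.11]
tool_rot: [-0.275, -0.652, -0.273, 0.652]
wrist_force: [-0.1, 0.2, -0.7]
finger_gap: 1.001
```

```bash
python3 - <<'E'
from h import *
P,R,o=cur(); print(P,infr(MAG,P),o["t"],o["joint_positions"].round(2))
T=tool(MAG[1]+np.deg2rad(.76),0)
plan([(frame(MAG,-.060,-.0016,.06),T),(frame(MAG,-.060,-.0016,.023),T)],P,R)
E
```

```text
[ 0.53044153 -0.28437054  0.11001764] [-0.05661048 -0.00174927  0.11001764] 12.5 [-0.47  0.62  1.23  1.76 -0.62  1.21  0.15]
1 shift [ 0.625 -0.003  0.041] turn [-0.0045  0.0006 -0.0007] left 0
2 shift [ 0.463 -0.     0.   ] turn [ 0. -0. -0.] left 0
```

servo_tool(series="1 0.125 0 0.02 -0.002 0 0;1 0.25 -0.001 0.041 -0.0045 0 0;1 0.375 -0.002 0.041 -0.0045 0 0;1 0.5 -0.003 0.041 -0.0045 0 0;1 0.625 -0.003 0.041 -0.0045 0.0006 -0.0007")

```text
t: 13.0
eef_pos: [0.5257, -0.2883, 0.0581]
tool_rot: [0.276, 0.651, 0.279, -0.65]
wrist_force: [-0.1, 0.1, -0.5]
finger_gap: 1.002
```

servo_tool(series="1 0.12 0 0 0 0 0;1 0.24 0 0 0 0 0;1 0.36 0 0 0 0 0;1 0.463 0 0 0 0 0;1 0.463 0 0 0 0 0")

```text
t: 13.5
eef_pos: [0.5261, -0.2867, 0.0205]
tool_rot: [0.276, 0.65, 0.28, -0.65]
wrist_force: [-0.4, 0.6, -0.3]
finger_gap: 1.0
```

servo_tool(series="0.3 0 0 0 0 0 0;0.3 0 0 0 0 0 0;0.3 0 0 0 0 0 0;0.3 0 0 0 0 0 0;0.3 0 0 0 0 0 0", squeeze=30)

```text
t: 14.0
eef_pos: [0.5269, -0.2871, 0.0219]
tool_rot: [0.277, 0.651, 0.279, -0.649]
wrist_force: [-0.1, 0.8, 2.3]
finger_gap: 0.638
```

servo_tool(series="0.3 0 0 0 0 0 0;0.3 0 0 0 0 0 0;0.3 0 0 0 0 0 0;0.3 -0.05 0 0 0 0 0;0.3 -0.2 0 0 0 0 0")

```text
t: 14.5
eef_pos: [0.5258, -0.2866, 0.0372]
tool_rot: [0.276, 0.65, 0.28, -0.65]
wrist_force: [0.4, 0.1, -2.6]
finger_gap: 0.639
```

```bash
python3 - <<'E'
from h import *
from workcell import *
P,R,o=cur(); print(P,infr(MAG,P),o["t"],o["wrist_force"],o["finger_gap"]*87)
p=read_camera("wrist"); cv2.imwrite("pics/w5.png",p["frame"][:,:,::-1]); pickle.dump(p,open("w5.pkl","wb"))
T=tool(TRI[1],0); D=tool(MAG[1],0)
P2,R2=plan([(frame(MAG,-.07,0,.20),D),(np.array([.50,.06,.20]),T),(frame(TRI,-.004,0,.10),T)],P,R,maxang=20)
E
```

```text
[ 0.52579274 -0.28663875  0.03717834] [-6.14836420e-02 -1.48175052e-05  3.71783409e-02] 14.5 [ 0.42698825  0.10102593 -2.56614572] 55.57781163020858
1 shift [-0.678 -0.004  0.034] turn [ 0.0013 -0.0002  0.0005] left 2
2 shift [-0.679 -0.002  0.034] turn [ 0.0014 -0.0003  0.0005] left 1
3 shift [-0.678 -0.002  0.035] turn [ 0.0013 -0.0002  0.0005] left 0
4 shift [-0.    -0.815 -0.744] turn [ 0.0292 -0.      0.    ] left 3
5 shift [-0.    -0.88  -0.666] turn [ 0.0292 -0.      0.    ] left 2
6 shift [-0.    -0.938 -0.583] turn [ 0.0291 -0.      0.    ] left 1
7 shift [-0.    -0.986 -0.495] turn [ 0.0292 -0.      0.    ] left 0
8 shift [ 0.625 -0.546 -0.697] turn [-0. -0.  0.] left 1
9 shift [ 0.625 -0.546 -0.696] turn [-0. -0.  0.] left 0
```

View pics/w5.png

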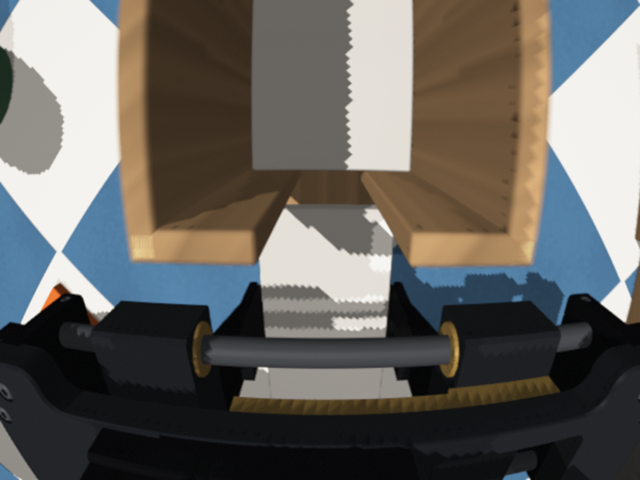

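The tile is held across its middle (265–390, rows 205–340) and the column stack looks undisturbed. Lift, then carry.

servo_tool(series="0.3 -0.2 0 0.014 0 0 0;0.3 -0.4 -0.003 0.03 0.001 0 0;0.3 -0.6 -0.004 0.046 0.002 0 0;0.3 -0.8 -0.005 0.06 0.002 0 0;0.3 -1 -0.006 0.07 0.002 0 0.001")

```text
t: 15.05
eef_pos: [0.5224, -0.2915, 0.1194]
tool_rot: [0.276, 0.652, 0.276, -0.65]
wrist_force: [-0.0, -0.4, -0.6]
finger_gap: 0.641
```

servo_tool(series="0.3 -0.2 0 0.014 0 0 0;0.3 -0.4 0 0.03 0 0 0;0.3 -0.6 -0.002 0.033 0.001 0 0;0.3 -0.8 -0.002 0.033 0.001 0 0;0.3 -1 -0.002 0.034 0.002 0 0.001")

```text
t: 15.55
eef_pos: [0.5202, -0.2932, 0.199]
tool_rot: [0.275, 0.653, 0.273, -0.65]
wrist_force: [0.3, 0.1, -1.3]
finger_gap: 0.642
```

servo_tool(series="0.3 0 -0.163 -0.149 0.006 0 0;0.3 0 -0.326 -0.298 0.012 0 0;0.3 0 -0.489 -0.446 0.0175 0 0;0.3 0 -0.652 -0.595 0.0234 0 0;0.3 0 -0.815 -0.744 0.0292 0 0")

```text
t: 16.05
eef_pos: [0.5152, -0.2044, 0.1982]
tool_rot: [0.244, 0.665, 0.243, -0.662]
wrist_force: [-0.2, -0.1, -1.9]
finger_gap: 0.637
```

servo_tool(series="0.3 0 -0.176 -0.133 0.006 0 0;0.3 0 -0.352 -0.266 0.012 0 0;0.3 0 -0.528 -0.4 0.0175 0 0;0.3 0 -0.704 -0.533 0.0234 0 0;0.3 0 -0.88 -0.666 0.0292 0 0")

```text
t: 16.55
eef_pos: [0.5102, -0.1165, 0.1981]
tool_rot: [0.213, 0.676, 0.212, -0.673]
wrist_force: [0.6, -0.2, -1.3]
finger_gap: 0.643
```

servo_tool(series="0.3 0 -0.188 -0.117 0.006 0 0;0.3 0 -0.375 -0.233 0.012 0 0;0.3 0 -0.563 -0.35 0.0175 0 0;0.3 0 -0.75 -0.466 0.0234 0 0;0.3 0 -0.938 -0.583 0.0292 0 0")

```text
t: 17.05
eef_pos: [0.5052, -0.0284, 0.198]
tool_rot: [0.182, 0.685, 0.181, -0.682]
wrist_force: [-0.6, 0.2, -1.4]
finger_gap: 0.634
```

servo_tool(series="0.3 0 -0.197 -0.099 0.006 0 0;0.3 0 -0.394 -0.198 0.012 0 0;0.3 0 -0.592 -0.297 0.0175 0 0;0.3 0 -0.789 -0.396 0.0234 0 0;0.3 0 -0.986 -0.495 0.0292 0 0")

```text
t: 17.55
eef_pos: [0.5004, 0.0598, 0.198]
tool_rot: [0.15, 0.693, 0.15, -0.689]
wrist_force: [1.2, -0.9, -2.2]
finger_gap: 0.639
```

```bash
python3 - <<'E'
from h import *
from workcell import *
P,R,o=cur(); print(P,o["t"],o["wrist_force"],o["finger_gap"]*87,o["joint_positions"].round(2)); print(R.as_matrix().round(3))
p=read_camera("wrist"); cv2.imwrite("pics/w6.png",p["frame"][:,:,::-1]); pickle.dump(p,open("w6.pkl","wb"))
T=tool(TRI[1],0)
P2,R2=plan([(frame(TRI,-.006,0,.10),T)],P,R,maxang=20)
E
```

```text
[0.50038598 0.0598334  0.19801087] 17.55 [ 1.21120019 -0.86240881 -2.19292921] 55.59983441968763 [-1.49  0.05  1.34  1.89 -0.05  1.23 -1.27]
[[ 0.005  0.415 -0.91 ]
 [ 0.001 -0.91  -0.415]
 [-1.     0.001 -0.005]]
1 shift [ 0.615 -0.55  -0.678] turn [-0.0003 -0.0007 -0.0002] left 1
2 shift [ 0.614 -0.549 -0.681] turn [-0.0002 -0.0008 -0.0003] left 0
```

View pics/w6.png

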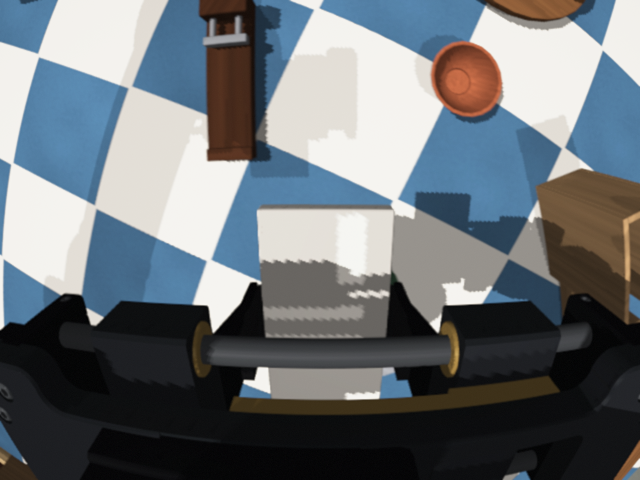

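The wrist view shows the trivet at (205–255, 0–160), lip end nearer, with the tile (258–392, rows 207–395) held straight. I'll measure both in this frame. Joint 3 is at 1.34, near its 1.39 limit, so I'll watch it.

```bash
python3 - <<'E'
from h import *
p=pickle.load(open("w6.pkl","rb")); X=cloudw(p)
P=np.array([.50039,.05983,.19801]); 
R=tool(TRI[1],0)
# tile in trivet-axes relative to TCP
d=X-P; c,s=np.cos(TRI[1]),np.sin(TRI[1])
Y=np.stack([c*d[...,0]+s*d[...,1],-s*d[...,0]+c*d[...,1],d[...,2]],-1)
for u in (280,325,370):
    print([tuple((Y[v,u]*1000).round(1)) for v in (204,206,208,210,215,225,250,290,320)])
for v in (215,240):
    r=Y[v,240:410]; k=(r[:,2]>-.02)&(r[:,2]<.04); print("tile y",r[k][:,1].min(),r[k][:,1].max())
c,s=np.cos(TRI[1]),np.sin(TRI[1]); d=X[...,:2]-TRI[0]
Y=np.stack([c*d[...,0]+s*d[...,1],-s*d[...,0]+c*d[...,1],X[...,2]],-1)
for v in (70,100,130,145):
    r=Y[v,180:280]; k=(r[:,2]>.014)&(r[:,2]<.03); print("bed",v,r[k].min(0).round(4),r[k].max(0).round(4),np.median(r[k][:,2]))
for u in (220,230,240):
    print([(v,*(Y[v,u]*1000).round(0)) for v in list(range(0,50,4))+list(range(130,168,4))])
k=(Y[...,2]>.015)&(Y[...,2]<.06)&(np.abs(Y[...,1])<.05)&(np.abs(Y[...,0])<.12); k[190:]=0
print(cv2.minAreaRect(Y[k&(Y[...,2]<.024)][:,:2].astype(np.float32)))
E
```

```text
[(np.float64(51.4), np.float64(19.3), np.float64(10.2)), (np.float64(51.2), np.float64(18.9), np.float64(13.3)), (np.float64(51.1), np.float64(18.6), np.float64(16.6)), (np.float64(50.6), np.float64(18.4), np.float64(18.3)), (np.float64(48.6), np.float64(18.4), np.float64(18.2)), (np.float64(44.2), np.float64(18.7), np.float64(17.5)), (np.float64(33.3), np.float64(19.2), np.float64(17.0)), (np.float64(15.4), np.float64(19.8), np.float64(18.1)), (np.float64(0.5), np.float64(20.6), np.float64(18.2))]
[(np.float64(51.0), np.float64(0.4), np.float64(9.1)), (np.float64(51.0), np.float64(0.4), np.float64(12.7)), (np.float64(51.2), np.float64(0.4), np.float64(17.6)), (np.float64(50.5), np.float64(0.4), np.float64(18.0)), (np.float64(48.5), np.float64(0.4), np.float64(18.2)), (np.float64(44.2), np.float64(0.4), np.float64(17.8)), (np.float64(33.7), np.float64(0.4), np.float64(18.4)), (np.float64(15.1), np.float64(0.4), np.float64(17.3)), (np.float64(-0.0), np.float64(0.5), np.float64(17.0))]
[(np.float64(6.9), np.float64(-44.1), np.float64(-197.7)), (np.float64(51.3), np.float64(-18.1), np.f
[... 4426 characters left out ...]
64(-9.0), np.float64(20.0)), (134, np.float64(-37.0), np.float64(-9.0), np.float64(19.0)), (138, np.float64(-41.0), np.float64(-9.0), np.float64(20.0)), (142, np.float64(-45.0), np.float64(-9.0), np.float64(20.0)), (146, np.float64(-48.0), np.float64(-9.0), np.float64(20.0)), (150, np.float64(-52.0), np.float64(-10.0), np.float64(25.0)), (154, np.float64(-56.0), np.float64(-9.0), np.float64(24.0)), (158, np.float64(-31.0), np.float64(-87.0), np.float64(361.0)), (162, np.float64(-65.0), np.float64(-4.0), np.float64(0.0)), (166, np.float64(-69.0), np.float64(-3.0), np.float64(0.0))]
((0.015373341739177704, 0.0008027423173189163), (0.15276360511779785, 0.04538650065660477), 0.06755153089761734)
```

Trivet frame confirmed within about 1 mm. The tile centre is 1 mm ahead of the TCP, and its underside is 8 mm above it. First I move above a spot short of the jaw.

```bash
python3 - <<'E'
from h import *
P,R,o=cur()
T=tool(TRI[1],0)
plan([(frame(TRI,-.014,0,.10),T),(frame(TRI,-.014,0,.03),T)],P,R,maxang=20)
E
```

```text
1 shift [ 0.615 -0.528 -0.622] turn [ 0.0001 -0.0008 -0.0002] left 1
2 shift [ 0.613 -0.529 -0.623] turn [ 0.0001 -0.0008 -0.0001] left 0
3 shift [ 0.875  0.    -0.   ] turn [-0.  0. -0.] left 0
```

servo_tool(series="0.3 0.1 -0.11 -0.135 0 0 0;0.3 0.2 -0.22 -0.27 0 0 0;0.3 0.3 -0.33 -0.4 0 0 0;0.3 0.4 -0.44 -0.52 0 0 0;0.3 0.5 -0.55 -0.63 0 -0.001 0")

```text
t: 18.1
eef_pos: [0.5285, 0.1205, 0.1577]
tool_rot: [0.151, 0.691, 0.15, -0.69]
wrist_force: [0.4, 0.0, -1.0]
finger_gap: 0.637
```

```bash
python3 - <<'E'
from h import *
P,R,o=cur(); print(P,infr(TRI,P),o["t"],o["wrist_force"],o["joint_positions"].round(3))
print((R.inv()*tool(TRI[1],0)).as_rotvec())
T=tool(TRI[1],0)
plan([(frame(TRI,-.014,0,.10),T),(frame(TRI,-.014,0,.03),T)],P,R,maxang=20)
E
```

```text
[0.52850214 0.12047225 0.15773002] [-0.06436079 -0.04425209  0.15773002] 18.1 [ 0.35574271  0.01200543 -1.01949686] [-1.316  0.31   1.202  1.856 -0.31   1.186 -1.155]
[-0.00062483 -0.00108491 -0.0024639 ]
1 shift [ 0.721 -0.555 -0.628] turn [-0.0002 -0.0003 -0.0008] left 0
2 shift [ 0.875 -0.    -0.   ] turn [ 0. -0.  0.] left 0
```

q3 is moving away from its limit. Continuing.

servo_tool(series="0.3 0.14 -0.11 -0.125 0 0 0;0.3 0.29 -0.22 -0.25 0 0 0;0.3 0.43 -0.333 -0.375 0 0 0;0.3 0.58 -0.444 -0.5 0 0 0;0.3 0.721 -0.553 -0.628 0 0 0")

```text
t: 18.6
eef_pos: [0.5559, 0.1818, 0.0999]
tool_rot: [0.151, 0.691, 0.15, -0.69]
wrist_force: [-0.5, 1.1, -1.9]
finger_gap: 0.639
```

servo_tool(series="0.3 0.17 0 0 0 0 0;0.3 0.34 0 0 0 0 0;0.3 0.52 0 0 0 0 0;0.3 0.7 0 0 0 0 0;0.3 0.75 0 0 0 0 0")

```text
t: 19.1
eef_pos: [0.5545, 0.1806, 0.0381]
tool_rot: [-0.151, -0.691, -0.149, 0.691]
wrist_force: [0.4, -0.5, -1.7]
finger_gap: 0.637
```

```bash
python3 - <<'E'
from h import *
from workcell import *
P,R,o=cur(); print(P,infr(TRI,P),o["t"],o["wrist_force"],o["joint_positions"].round(3))
print((R.inv()*tool(TRI[1],0)).as_rotvec())
p=read_camera("wrist"); cv2.imwrite("pics/w7.png",p["frame"][:,:,::-1]); pickle.dump(p,open("w7.pkl","wb"))
X=cloudw(p); c,s=np.cos(TRI[1]),np.sin(TRI[1]); d=X[...,:2]-TRI[0]
Y=np.stack([c*d[...,0]+s*d[...,1],-s*d[...,0]+c*d[...,1],X[...,2]],-1)*1000
for u in (290,325,360): print(u,[(v,*Y[v,u].round(1).tolist()) for v in range(120,260,7)])
P,R,o=cur(); print(P,infr(TRI,P))
T=tool(TRI[1],0); plan([(frame(TRI,-.014,0,.02),T)],P,R)
E
```

```text
[0.55453162 0.18060628 0.0381166 ] [-0.01566121 -0.00041162  0.0381166 ] 19.1 [ 0.43264913 -0.51360332 -1.70714829] [-1.164  0.554  0.992  1.862 -0.539  1.024 -1.089]
[-0.00084634  0.00112337 -0.0022593 ]
290 [(120, 71.0, 16.7, 20.2), (127, 67.6, 16.8, 19.6), (134, 64.2, 16.9, 19.3), (141, 60.8, 16.9, 19.6), (148, 57.3, 17.0, 19.3), (155, 54.6, 16.2, 27.9), (162, 52.1, 15.6, 35.0), (169, 48.8, 15.7, 34.2), (176, 43.6, 17.1, 20.0), (183, 40.0, 17.2, 19.5), (190, 36.5, 17.3, 19.3), (197, 33.1, 17.3, 20.1), (204, 35.8, 14.7, 48.4), (211, 34.4, 14.1, 55.3), (218, 31.6, 14.1, 55.6), (225, 28.6, 14.2, 55.5), (232, 25.6, 14.3, 55.3), (239, 22.9, 14.3, 56.3), (246, 19.7, 14.5, 55.7), (253, 16.6, 14.6, 55.6)]
325 [(120, 70.8, -0.0, 20.3), (127, 67.4, -0.0, 19.3), (134, 64.0, -0.0, 20.4), (141, 60.6, 0.0, 19.6), (148, 57.3, 0.0, 20.6), (155, 54.6, 0.0, 29.6), (162, 51.9, 0.0, 34.5), (169, 48.8, 0.0, 34.8), (176, 43.4, 0.0, 19.6), (183, 40.1, 0.0, 20.4), (190, 36.4, 0.0, 19.4), (197, 33.2, 0.0, 20.9), (204, 29.2, 0.0, 18.6), (211, 34.6, 0.0, 56.1), (218, 31.8, 0.0, 56.5), (225, 28.8, 0.0, 56.2), (232, 25.5, 0.0, 55.2), (239, 22.3, 0.0, 54.5), (246, 19.9, 0.0, 56.3), (253, 16.7, 0.1, 55.9)]
360 [(120, 71.0, -16.8, 19.5), (127, 67.6, -16.8, 19.9), (134, 64.1, -16.8, 19.6), (141, 60.7, -16.8, 19.9), (148, 57.3, -17.0, 18.9), (155, 54.6, -16.1, 28.4), (162, 52.0, -15.6, 34.5), (169, 48.9, -15.6, 34.9), (176, 43.5, -17.1, 19.7), (183, 40.1, -17.1, 20.1), (190, 36.6, -17.2, 19.9), (197, 33.0, -17.3, 19.8), (204, 29.6, -17.3, 20.5), (211, 34.6, -13.9, 56.1), (218, 31.9, -13.9, 56.8), (225, 28.7, -14.1, 56.0), (232, 25.8, -14.2, 55.9), (239, 23.0, -14.2, 56.7), (246, 19.7, -14.4, 55.8), (253, 16.9, -14.4, 56.4)]
[0.55469947 0.18070047 0.03836625] [-0.01546938 -0.00039586  0.03836625]
1 shift [ 0.23  -0.006 -0.019] turn [-0.0002  0.0003 -0.0008] left 0
```

View pics/w7.png

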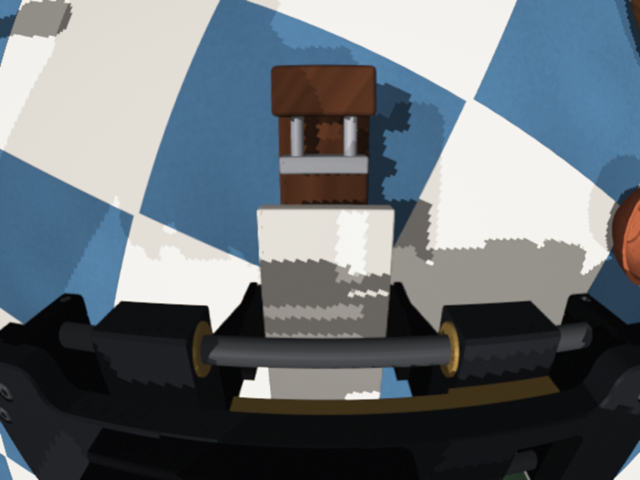

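The view shows the tile end at x≈35 and the jaw face at about 44–45 (rows 157–173), well centred. I lower to about 3 mm above the lip, then push.

servo_tool(series="0.3 0.06 0 0 0 0 0;0.3 0.12 0 0 0 0 0;0.3 0.18 -0.002 0 0 0 0;0.3 0.23 -0.005 0 0 0 0;0.3 0.23 -0.005 0 0 0 0")

```text
t: 19.65
eef_pos: [0.5551, 0.1817, 0.021]
tool_rot: [0.151, 0.691, 0.15, -0.691]
wrist_force: [-0.8, -0.7, -1.1]
finger_gap: 0.638
```

servo_tool(series="0.3 0 0 -0.05 0 0 0;0.3 0 0 -0.1 0 0 0;0.3 0 0 -0.14 0 0 0;0.3 0 0 -0.17 0 0 0;0.3 0 0 -0.17 0 0 0")

```text
t: 20.15
eef_pos: [0.5676, 0.1872, 0.0213]
tool_rot: [0.151, 0.691, 0.15, -0.691]
wrist_force: [-3.6, -0.5, -0.0]
finger_gap: 0.642
```

```bash
cat > look.py <<'E'
from h import *
from workcell import *
import sys
P,R,o=cur(); p=read_camera("wrist"); cv2.imwrite(f"pics/{sys.argv[1]}.png",p["frame"][:,:,::-1])
c,s=np.cos(TRI[1]),np.sin(TRI[1]); W=o["wrist_force"]; print(infr(TRI,P),o["t"],"F along",c*W[0]+s*W[1],"lat",-s*W[0]+c*W[1],"z",W[2])
X=cloudw(p); d=X[...,:2]-TRI[0]
Y=np.stack([c*d[...,0]+s*d[...,1],-s*d[...,0]+c*d[...,1],X[...,2]],-1)*1000
for u in (305,340):
    print(u,[(v,*Y[v,u].round(1).tolist()) for v in range(150,240,4)])
E
python3 look.py w8
```

```text
[-0.00106035  0.00018304  0.02129857] 20.15 F along -3.5093117485444782 lat 1.0882418036270298 z -0.022450054680518194
305 [(150, 73.9, 8.0, 45.1), (154, 70.4, 9.4, 20.3), (158, 68.6, 9.4, 20.4), (162, 66.9, 9.3, 21.5), (166, 65.0, 9.5, 19.5), (170, 63.2, 9.5, 19.6), (174, 61.5, 9.5, 20.1), (178, 59.6, 9.5, 19.8), (182, 57.6, 9.6, 18.6), (186, 58.1, 8.9, 32.2), (190, 57.0, 8.7, 35.6), (194, 55.1, 8.8, 34.2), (198, 53.9, 8.7, 36.3), (202, 51.8, 8.8, 34.4), (206, 50.2, 8.8, 34.7), (210, 49.3, 8.7, 38.0), (214, 48.0, 8.6, 39.8), (218, 46.2, 8.7, 38.8), (222, 44.6, 8.7, 39.2), (226, 42.9, 8.7, 38.9), (230, 41.6, 8.7, 40.5), (234, 39.6, 8.7, 39.3), (238, 38.0, 8.8, 39.7)]
340 [(150, 73.8, -5.0, 44.0), (154, 70.3, -5.9, 19.8), (158, 68.6, -5.9, 20.7), (162, 66.7, -6.0, 19.3), (166, 64.9, -6.0, 19.1), (170, 63.1, -6.0, 19.4), (174, 61.6, -5.9, 21.3), (178, 59.6, -6.0, 19.5), (182, 57.9, -6.0, 20.5), (186, 58.2, -5.5, 33.1), (190, 56.8, -5.5, 34.5), (194, 55.1, -5.5, 34.2), (198, 53.2, -5.6, 33.0), (202, 51.7, -5.5, 34.1), (206, 50.3, -5.5, 35.1), (210, 49.5, -5.4, 39.1), (214, 48.0, -5.3, 39.6), (218, 46.4, -5.4, 39.8), (222, 44.8, -5.4, 40.1), (226, 43.0, -5.4, 39.4), (230, 41.1, -5.5, 38.8), (234, 39.6, -5.4, 39.4), (238, 38.0, -5.5, 39.7)]
```

View pics/w8.png

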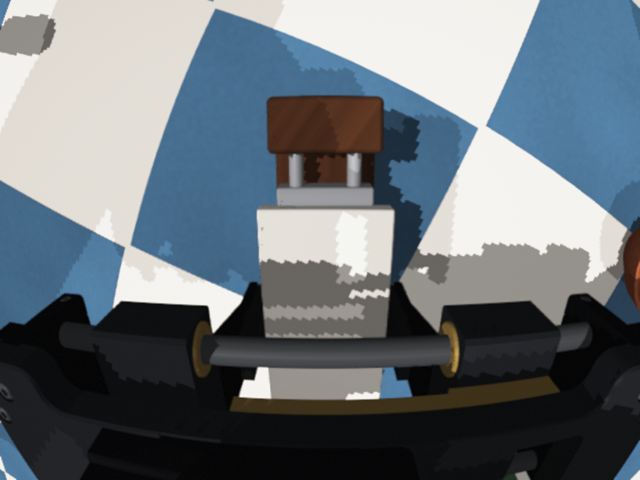

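The tile is against the jaw, which is pushed back about 4 mm (force 3.5 N). I push 4 mm more, then lower about 9.5 mm.

servo_tool(series="0.3 0 0 -0.02 0 0 0;0.3 0 0 -0.04 0 0 0;0.3 0 0 -0.052 0 0 0;0.3 0 0 -0.052 0 0 0;0.3 0 0 -0.052 0 0 0")

```text
t: 20.7
eef_pos: [0.5711, 0.1888, 0.0213]
tool_rot: [0.151, 0.691, 0.15, -0.691]
wrist_force: [-5.1, -1.9, 0.1]
finger_gap: 0.638
```

```bash
python3 look.py w9
```

```text
[0.00283876 0.00013526 0.02128212] 20.7 F along -5.452107984506069 lat 0.3604216654281367 z 0.08744444609038382
305 [(150, 77.7, 8.1, 44.1), (154, 76.1, 8.1, 43.6), (158, 74.7, 8.1, 44.3), (162, 73.0, 8.2, 42.2), (166, 68.9, 9.4, 19.7), (170, 67.1, 9.4, 19.7), (174, 65.2, 9.5, 19.4), (178, 63.6, 9.4, 20.3), (182, 61.6, 9.5, 19.2), (186, 62.0, 8.8, 32.3), (190, 60.7, 8.7, 34.7), (194, 59.0, 8.8, 34.1), (198, 57.3, 8.8, 34.2), (202, 55.6, 8.8, 33.9), (206, 53.8, 8.9, 33.6), (210, 53.3, 8.6, 38.5), (214, 51.8, 8.6, 39.0), (218, 50.0, 8.7, 38.8), (222, 48.4, 8.7, 38.9), (226, 46.9, 8.7, 39.6), (230, 44.9, 8.7, 38.5), (234, 43.4, 8.7, 39.1), (238, 41.8, 8.8, 39.5)]
340 [(150, 77.6, -5.0, 43.1), (154, 76.1, -5.0, 43.6), (158, 74.6, -5.0, 44.0), (162, 72.8, -5.1, 41.1), (166, 69.0, -6.0, 20.9), (170, 67.1, -6.0, 20.2), (174, 65.2, -6.1, 19.1), (178, 63.4, -6.1, 19.0), (182, 61.7, -6.1, 19.7), (186, 62.0, -5.5, 32.6), (190, 60.6, -5.5, 34.1), (194, 59.0, -5.5, 34.1), (198, 57.3, -5.5, 33.9), (202, 55.7, -5.5, 34.7), (206, 53.7, -5.6, 33.1), (210, 53.6, -5.3, 39.9), (214, 51.7, -5.4, 38.8), (218, 50.2, -5.4, 39.4), (222, 48.4, -5.4, 39.0), (226, 47.0, -5.4, 39.7), (230, 45.0, -5.5, 38.6), (234, 43.5, -5.5, 39.4), (238, 42.0, -5.5, 39.9)]
```

The jaw is back about 7.3 mm, so the rear end clears the lip by about 3 mm. Lowering.

servo_tool(series="0.3 0.025 0 0 0 0 0;0.3 0.05 0 0 0 0 0;0.3 0.075 0 0 0 0 0;0.3 0.095 0 0 0 0 0;0.3 0.105 0 0 0 0 0")

```text
t: 21.25
eef_pos: [0.5712, 0.1887, 0.0129]
tool_rot: [0.151, 0.691, 0.15, -0.691]
wrist_force: [-4.7, -1.0, -0.7]
finger_gap: 0.639
```

```bash
python3 look.py w10
```

```text
[ 2.88149159e-03 -5.02625855e-05  1.28657938e-02] 21.25 F along -4.68129451929549 lat 1.062692794892544 z -0.6817944630091064
305 [(150, 78.3, 7.4, 43.9), (154, 76.9, 7.5, 43.8), (158, 75.4, 7.5, 43.4), (162, 73.9, 7.6, 42.4), (166, 69.9, 8.8, 20.3), (170, 68.3, 8.8, 20.5), (174, 66.5, 8.8, 20.3), (178, 64.8, 8.8, 20.1), (182, 63.0, 8.9, 19.3), (186, 62.1, 8.6, 24.3), (190, 61.8, 8.2, 31.9), (194, 60.7, 8.1, 34.8), (198, 59.0, 8.2, 34.1), (202, 57.6, 8.2, 34.6), (206, 55.9, 8.2, 34.5), (210, 54.3, 8.2, 34.5), (214, 51.9, 8.4, 31.0), (218, 50.3, 8.4, 31.3), (222, 48.6, 8.5, 30.9), (226, 87.4, 0.5, 175.0), (230, 45.2, 8.5, 30.8), (234, 43.5, 8.6, 30.9), (238, 42.2, 8.5, 32.1)]
340 [(150, 78.2, -4.8, 43.5), (154, 76.9, -4.8, 44.6), (158, 75.5, -4.8, 44.5), (162, 74.0, -4.8, 44.3), (166, 70.0, -5.8, 20.9), (170, 68.2, -5.8, 20.6), (174, 66.4, -5.9, 19.5), (178, 64.7, -5.9, 19.7), (182, 63.0, -5.9, 19.7), (186, 62.2, -5.7, 25.0), (190, 61.8, -5.4, 31.9), (194, 60.7, -5.3, 34.6), (198, 59.1, -5.3, 34.3), (202, 57.6, -5.3, 35.1), (206, 55.9, -5.4, 34.3), (210, 54.4, -5.4, 34.8), (214, 51.8, -5.6, 30.7), (218, 50.0, -5.6, 30.2), (222, 48.4, -5.6, 30.4), (226, 47.0, -5.6, 31.4), (230, 45.0, -5.6, 30.4), (234, 43.9, -5.6, 32.3), (238, 41.7, -5.7, 30.4)]
```

View pics/w10.png

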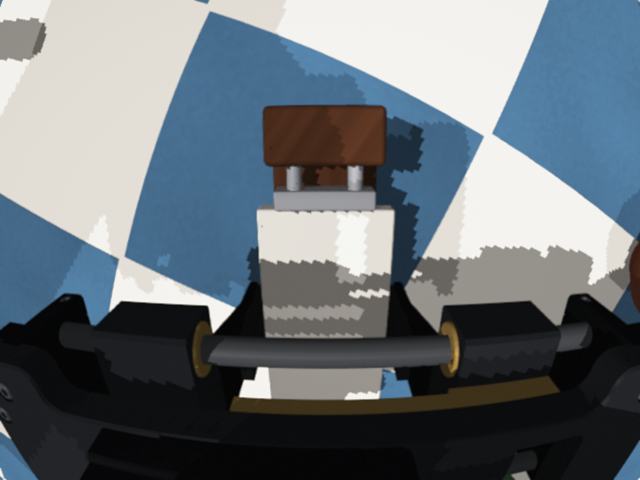

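The tile is below the lip, with its top at about 31 and no vertical contact yet. I lower 1 mm more to the bed, then open.

servo_tool(series="0.3 0.006 0 0 0 0 0;0.3 0.012 0 0 0 0 0;0.3 0.014 0 0 0 0 0;0.3 0.014 0 0 0 0 0;0.3 0.014 0 0 0 0 0")

```text
t: 21.8
eef_pos: [0.5713, 0.1887, 0.012]
tool_rot: [0.151, 0.691, 0.15, -0.691]
wrist_force: [-5.1, -2.1, 2.6]
finger_gap: 0.639
```

servo_tool(series="1 0 0 0 0 0 0;1 0 0 0 0 0 0;1 0 0 0 0 0 0;1 0 0 0 0 0 0;1 0 0 0 0 0 0")

```text
t: 22.3
eef_pos: [0.5718, 0.1892, 0.0121]
tool_rot: [0.151, 0.692, 0.15, -0.69]
wrist_force: [0.4, -0.2, 1.1]
finger_gap: 0.969
```

servo_tool(series="1 -0.2 0 0 0 0 0;1 -0.4 0 0 0 0 0;1 -0.6 0 0 0 0 0;1 -0.8 0 0 0 0 0;1 -1 0 0 0 0 0")

```text
t: 22.8
eef_pos: [0.5717, 0.1893, 0.0939]
tool_rot: [0.151, 0.692, 0.15, -0.69]
wrist_force: [0.2, -1.0, -0.3]
finger_gap: 0.995
```

servo_tool(series="1 -0.2 0 0.16 0 0 0;1 -0.4 0 0.32 0 0 0;1 -0.6 0 0.48 0 0 0;1 -0.8 0 0.64 0 0 0;1 -1 0 0.8 0 0 0")

```text
t: 23.3
eef_pos: [0.5128, 0.1622, 0.1732]
tool_rot: [0.151, 0.691, 0.15, -0.69]
wrist_force: [0.4, 0.4, 0.5]
finger_gap: 1.003
```

```bash
python3 - <<'E'
from h import *
from workcell import *
P,R,o=cur(); print(P,o["t"],o["wrist_force"],o["finger_gap"])
p=read_camera("wrist"); cv2.imwrite("pics/w11.png",p["frame"][:,:,::-1]); pickle.dump(p,open("w11.pkl","wb"))
X=cloudw(p); c,s=np.cos(TRI[1]),np.sin(TRI[1]); d=X[...,:2]-TRI[0]
Y=np.stack([c*d[...,0]+s*d[...,1],-s*d[...,0]+c*d[...,1],X[...,2]],-1)
k=(Y[...,2]>.026)&(Y[...,2]<.0325)&(np.abs(Y[...,1])<.04)&(Y[...,0]<.06)&(Y[...,0]>-.07)
n,l,st,ce=cv2.connectedComponentsWithStats(k.astype(np.uint8)); i=1+st[1:,4].argmax(); k=l==i
print(st[i],cv2.minAreaRect(Y[k][:,:2].astype(np.float32)))
A=np.c_[Y[k][:,:2],np.ones(k.sum())]; print("plane",np.linalg.lstsq(A,Y[k][:,2],rcond=None)[0])
t=read_camera("top"); cv2.imwrite("pics/t11.png",cv2.resize(t["frame"][170:290,180:430,::-1],None,fx=3.2,fy=3.2,interpolation=cv2.INTER_CUBIC)); pickle.dump(t,open("t11.pkl","wb"))
s=read_camera("side"); cv2.imwrite("pics/s11.png",s["frame"][:,:,::-1])
E
```

```text
[0.51275107 0.16217431 0.17315273] 23.3 [0.35061618 0.42260017 0.50562932] 1.0032559418033458
[ 291   90   70  124 8143] ((-0.00039949268102645874, 0.0005413219332695007), (0.05674251541495323, 0.10359103977680206), 89.53939056396484)
plane [0.00111638 0.00113086 0.02992853]
```

View pics/w11.png

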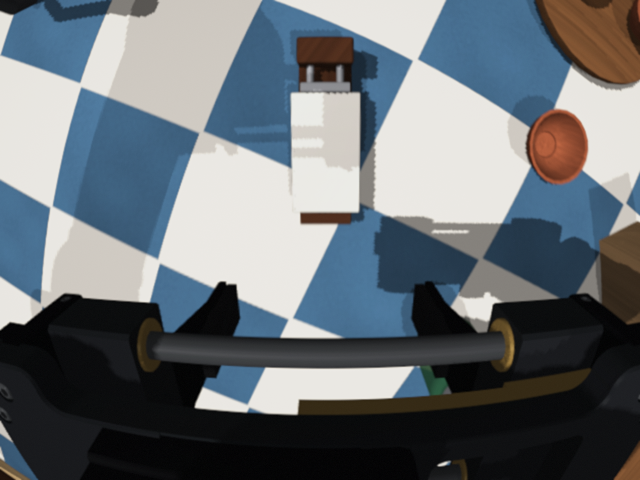

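View pics/t11.png

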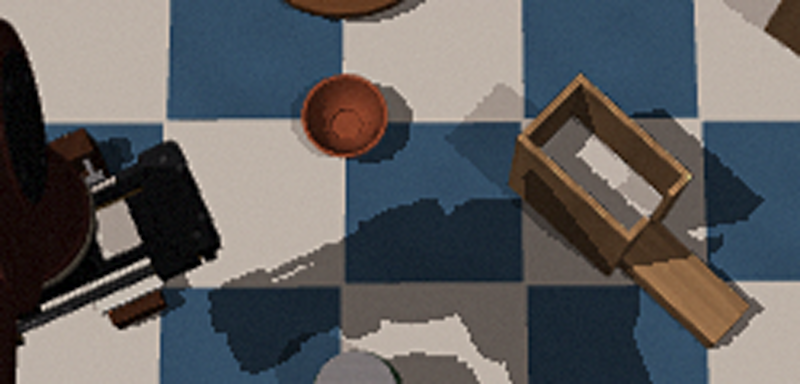

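View pics/s11.png

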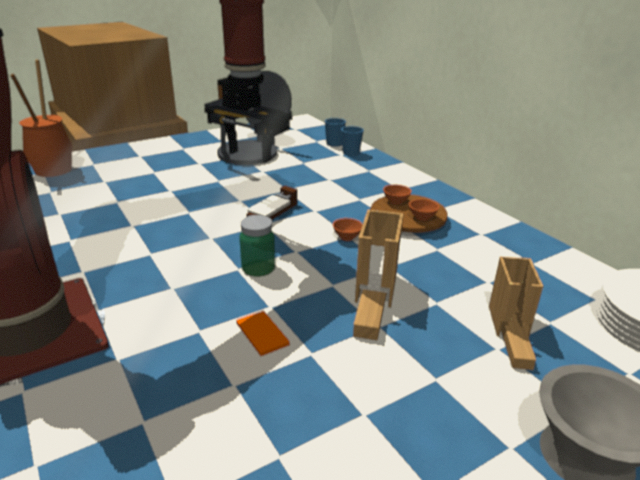

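The wrist view shows the tile (292–360, rows 92–212) flat on the trivet, between jaw and lip. The jar and bowl are in place. I'll check the ends, jaw and stack numerically.

```bash
python3 - <<'E'
from h import *
def loc(F,X):
    c,s=np.cos(F[1]),np.sin(F[1]); d=X[...,:2]-F[0]; return np.stack([c*d[...,0]+s*d[...,1],-s*d[...,0]+c*d[...,1],X[...,2]],-1)
p=pickle.load(open("w11.pkl","rb")); Y=loc(TRI,cloudw(p))*1000
for u in (312,326,338): print(u,[(v,Y[v,u,0].round(1),Y[v,u,2].round(1)) for v in list(range(60,100,3))+list(range(203,226,2))])
t=pickle.load(open("t11.pkl","rb")); X=cloud(t)
for (v,u) in ((206,288),(292,292)): print(X[v,u].round(3))
for nm,b,lo,hi in (("jar",(270,270,315,315),.10,.13),("bowl",(270,190,305,225),.02,.05)):
    l,tt,r,bb=b; Z=X[tt:bb,l:r].reshape(-1,3); Z=Z[(Z[:,2]>lo)&(Z[:,2]<hi)]; print(nm,cv2.minAreaRect(Z[:,:2].astype(np.float32)))
M=loc(MAG,X); k=(np.abs(M[...,1])<.025)&(M[...,0]>.012)&(M[...,0]<.104)&(M[...,2]<.12)&(M[...,2]>.02)
q=M[k]; q=q[np.abs(q[:,2]-np.median(q[:,2]))<.006]; print(len(q),np.median(q[:,2]),np.linalg.lstsq(np.c_[q[:,:2],np.ones(len(q))],q[:,2],rcond=None)[0])
k=(np.abs(M[...,1])<.018)&(M[...,0]<-.004)&(M[...,0]>-.09)&(M[...,2]<.06); print("ledge z",np.percentile(M[k][:,2],[2,50,98]))
for f,n in (("w5","before/at lift"),):
    Y=loc(MAG,cloudw(pickle.load(open(f+".pkl","rb"))))*1000; print([(v,*Y[v,u].round(0)) for u in (300,) for v in range(60,200,12)])
    # second-tile front edges through the slit
E
```

```text
312 [(60, np.float64(74.2), np.float64(43.4)), (63, np.float64(72.5), np.float64(39.4)), (66, np.float64(71.1), np.float64(32.7)), (69, np.float64(68.7), np.float64(31.7)), (72, np.float64(66.3), np.float64(31.4)), (75, np.float64(63.7), np.float64(32.3)), (78, np.float64(61.2), np.float64(31.6)), (81, np.float64(58.6), np.float64(33.0)), (84, np.float64(55.9), np.float64(35.3)), (87, np.float64(53.5), np.float64(34.6)), (90, np.float64(51.1), np.float64(34.3)), (93, np.float64(49.0), np.float64(30.1)), (96, np.float64(46.5), np.float64(30.1)), (99, np.float64(44.0), np.float64(29.7)), (203, np.float64(-42.7), np.float64(29.1)), (205, np.float64(-44.0), np.float64(31.1)), (207, np.float64(-45.7), np.float64(31.1)), (209, np.float64(-47.5), np.float64(30.4)), (211, np.float64(-50.6), np.float64(25.0)), (213, np.float64(-52.2), np.float64(25.6)), (215, np.float64(-53.7), np.float64(26.4)), (217, np.float64(-55.8), np.float64(25.1)), (219, np.float64(-57.7), np.float64(25.0)), (221, np.float64(-59.8), np.float64(23.8)), (223, np.float64(-68.0), np.float64(0.0)), (225, np.float64(-70.2),
[... 2663 characters left out ...]
float64(10.0), np.float64(71.0)), (72, np.float64(41.0), np.float64(10.0), np.float64(69.0)), (84, np.float64(37.0), np.float64(10.0), np.float64(70.0)), (96, np.float64(33.0), np.float64(10.0), np.float64(70.0)), (108, np.float64(29.0), np.float64(10.0), np.float64(70.0)), (120, np.float64(24.0), np.float64(10.0), np.float64(70.0)), (132, np.float64(20.0), np.float64(10.0), np.float64(69.0)), (144, np.float64(16.0), np.float64(10.0), np.float64(69.0)), (156, np.float64(12.0), np.float64(10.0), np.float64(70.0)), (168, np.float64(8.0), np.float64(10.0), np.float64(71.0)), (180, np.float64(-3.0), np.float64(13.0), np.float64(30.0)), (192, np.float64(-8.0), np.float64(13.0), np.float64(30.0))]
```

Everything agrees: the tile sits against the lip with the jaw pushed back about 4 mm, the stack top is at z 70 mm and level, and the jar and bowl haven't moved. Handing in.

```bash
python3 -c "
from workcell import *
print(finish_job())"
```

```text
the job is handed in; nothing more can be done
None
```

I drew the bottom tile out of the larger dispenser and clipped it into the trivet. I handed the job in just after 23 s on the robot clock; `finish_job()` reports no verdict.

I gripped the projecting end with the tool leaning back 35°, drew the tile onto the ledge and let go. I then gripped it across its middle from above and carried it over to the trivet. There I pushed the jaw back about 7 mm, lowered the tile behind the lip and released it.

Last checks, from camera depth:
- **Tile on the trivet:** it lies flat (underside at about 20 mm, tilt under 0.1°), within 1 mm of the middle line and under 1° off lengthwise. Its rear end is against the lip, and the jaw is pushed back about 4 mm.
- **Position along the trivet:** the automatic outline fit put the tile centre at x −0.4 mm, not the expected −2. It came out 103.6 mm long, probably taking in part of the jaw. My trivet frame may also be about 1 mm off along x. Both values are inside the −6 to +2 mm limit.
- **Stack:** its top is level at about 70 mm, as expected after a 10 mm drop. The top tile's front edge is in place, and nothing sticks out of the slot. Tiles 2–4 were not measured one by one.
- **Jar and bowl:** both moved less than 1 mm.
- **Arm:** clear of everything. Joint 3 came near its range limit on the carry (1.34 of 1.39) but did not reach it.

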